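# Mirror the barista's tool rack

## Task

A left-handed barista takes over, so move the four bar tools from the black rack to the light wooden rack in reverse order: seen from the robot, the tool that stands leftmost in the black rack goes to the rightmost bay of the wooden rack, the second from the left to the second from the right, and so on. Stand each tool upright in the middle of its bay, on the round pad, and never tip one over; the coloured mats stay in the black rack.

Things in the scene. Friction and masses are not known exactly. Their poses are not given: they have to be found in the camera images.
- black_rack: Black plastic fixed rack, 106 x 325 x 16 mm, left or right on the table, yaw to 0.25 rad; origin centre of underside, y along the row (to robot's left), z up. Four bays 96 x 75 mm, centres at x = 0, y = +0.12, +0.04, -0.04, -0.12 m, floors 6 mm up, walls 10 mm above floor; wire handles 33 mm high at y = +-0.16. Tools start here, one a bay, in any order.
- wood_rack: Light wooden fixed rack, 106 x 325 x 16 mm, left or right on the table, yaw to 0.25 rad; origin centre of underside, y along the row (to robot's left), z up. Four bays 96 x 75 mm, centres at x = 0, y = +0.12, +0.04, -0.04, -0.12 m, floors 6 mm up, walls 10 mm above floor; wire handles 33 mm high at y = +-0.16. Empty at the start; flat dark round pads mark the bay centres.
- jigger_red: Red double-ended measuring jigger (hourglass), 44 mm across its wide top rim, 75 mm tall, 0.11 kg; solid to the fingers as if its waist were filled out, so it can be gripped at any height from 30 to 70 mm. Stands upright at the start; origin at the centre of its underside, z up the axis, any yaw (round).
- jigger_steel: Bare steel jigger of the same shape and size as the red one: 44 mm across the top, 75 mm tall, 0.11 kg, gripped alike. Stands upright at the start; origin at the centre of its underside, z up the axis, any yaw (round).
- tamper: Coffee tamper: round steel foot 57 mm across and 18 mm high, above it a round wooden handle up to 36 mm thick from 26 mm to 92 mm height; 0.38 kg. Grip the handle, at about 60 mm. Stands upright at the start; origin at the centre of its underside, z up the axis, any yaw (round).
- cocoa_shaker: Steel cocoa shaker: body 57 mm across up to 68 mm height, above it a domed mesh lid (fixed) 62 mm across, 95 mm tall in all, 0.19 kg. Grip the body or the lower edge of the lid, 50 to 78 mm up. Stands upright at the start; origin at the centre of its underside, z up the axis, any yaw (round).
- mat_yellow: Yellow plastic liner mat, 88 x 70 x 3 mm, fixed in the middle of one bay of the black rack, under the red jigger at the start, so it still shows afterwards where the red jigger came from; origin at the centre of its underside.
- mat_blue: Blue plastic liner mat, 88 x 70 x 3 mm, fixed in the middle of one bay of the black rack, under the steel jigger at the start, so it still shows afterwards where the steel jigger came from; origin at the centre of its underside.
- mat_green: Green plastic liner mat, 88 x 70 x 3 mm, fixed in the middle of one bay of the black rack, under the tamper at the start, so it still shows afterwards where the tamper came from; origin at the centre of its underside.
- mat_orange: Orange plastic liner mat, 88 x 70 x 3 mm, fixed in the middle of one bay of the black rack, under the cocoa shaker at the start, so it still shows afterwards where the cocoa shaker came from; origin at the centre of its underside.

How it is judged:
By the outcome, as a careful person would: the job done as asked, in the order asked, and still so for the second after the job is handed in, with the robot touching nothing.
It also fails if it takes over 118 s, if anything falls off the work surface, if the arm or the gripper's body presses on something with over 40 N, if the wrist force passes 120 N, or if a joint passes its speed limit or range.

## Robot

A 6-joint arm with a two-finger parallel gripper is mounted at the origin on a cart in front of the work surface, level with it; the furniture and walls round the work are solid. World frame = base frame: x ahead of the robot, y to its left, z up, the work surface at z = 0. Lengths are in mm, angles in rad, forces in N, time in s.
With the tool pointing down it reaches from about 350 to 875 mm from the base axis. Payload 4.2 kg.
Tool frame: the origin (TCP) lies midway between the tips of the shut fingers; the grasp point (between the pads) lies 19 mm behind it; z points along the fingers, y is the line along which they close (so a half turn about z gives the same grasp; the last joint's range is limited). The gripper opens to 85 mm and grips with 20 to 120 N. Pads are 22 mm wide; open, the fingers measure 114 mm over their backs; the gripper's body (76 mm by 85 mm) begins 54 mm behind the grasp point. The pads swing forward as they close: fully open they stand 13 mm farther back than shut.
Start: joints at [1.442, 0.385, 0.008, 0, -1.194, -0.259], TCP at [236.312, 578.581, 231.312] pointing down, gripper open.
Joint ranges: [-3.14, 3.14], [-1.21, 2.06], [-1.07, 1.41], [-3.16, 2.05], [-2.99, -0.16], [-3.1, 3.1]. Speed limits (rad/s): [2.79, 2.79, 3.14, 3.14, 3.14, 3.14].

## Interface

Orientations are given as a unit quaternion [x, y, z, w].
In Python, from bench import arm gives the robot as it stands.
- The arm moves only by the tool send_rows, never from a script. Its argument "targets" is a list of rows, each an object of numbers: "gripper": the gripper command: -1 is fully open, 1 is shut, values between are in proportion; "x", "y", "z": the shift along the tool's x, y, z in cm; "ax", "ay", "az": the turn, a rotation vector about the tool's x, y, z in degrees. A call has 1 to 5 rows; each row shifts and turns the commanded pose from where the row before left it, along the tool's axes as they then stand; what a row does not reach is not made up. A row lasts 1/12 s, in which the tool goes at most 41.7 mm and 7.16 degrees, less where a joint would pass 70% of its speed; a pose out of reach is approached as far as the arm can. A call is refused whole if a number of a shift passes 4.17 or a number of a turn 7.16, either way. A call with a gripper value outside its range is refused whole. The fingers move at their own pace and stop on an object; the grip force is fixed at half the most. Time passes only in rows, so rows that do not move let the fingers close. It gives the time, the measured TCP pose, the force, the opening and the grip force at its end, in the units of the state.
- arm.read_state(): the state, without advancing time (a new reading comes with each control period).
- arm.get_image(name): name is "scene" or "side" or "wrist"; returns (picture, depth): 400x640x3 uint8, red, green, blue; 400x640 float32, mm along the optical axis (not along the pixel's ray), 0 where there is no reading.
- arm.camera_model(name): a dict with "fx", "fy", "cx", "cy" (pixels), "cam_to_world" (4x4, takes a point from camera to world coordinates). Camera axes: x right, y down, z forward; pixel columns grow to the right and rows downward; lengths in mm; the calibration is good to about 2 mm. A picture is of the moment at which its call begins: read the wrist's pose just before it. camera_model takes no time and is no camera call; for the wrist camera it gives the pose at the moment of the call.
- arm.job_done(): hands the job in; it is judged then, once.
Trained networks look in the newest picture that a camera, given by its name, has taken for a name from the list of things; names that differ only in an ending like _2 or _b are one class to them, and where a whole thing is asked for, a point or a joint stands for the part that bears it (a point fixed in the world has none). Each returns a list of dicts, best first, with "score" (0 to 1); they miss things now and then, are a little off and sometimes report something else, mostly with a low value. They report only what shows in the picture. A call takes as long as a camera call.
- arm.boxes_of(camera, thing): "rect" ([left, top, width, height] in pixels, round what is visible of it).
The state is a dict: "clock": time; "joints": joint angles; "joint_vel": joint speeds; "joint_efforts": joint torques, N m; "position": TCP position; "ee_rot": TCP orientation; "contact_force": force on the tool from outside, world axes, zero at the start; "wrist_torque": the same for the moment, N m; "gripper_width": finger opening in mm; "grasp_force": force on a finger pad.
Only numpy, scipy, OpenCV 4.12 (cv2) and the standard library are available. Lean on these libraries where they do the work, as an engineer would, in place of code of your own. Each camera call takes 0.05 s, during which the arm holds its last target. There are 200 camera calls.

## Working session

There is one attempt and no reset: what is moved stays moved. The work goes in short steps, Python scripts to look and compute and a tool call to move; the robot and the scene stay as the last step left them, time stands still between calls to the robot, and variables do not carry over. Pictures are saved under pics/ and viewed, at most 14 in all, crops included, and the job is handed in when it is done.

Besides the shell and the picture viewer there is one more tool, called after "Emit:" by a JSON object that holds its "method" and its "body", one argument or row to a line. send_rows: Moves the arm, as the interface text tells. Its arguments: {"type":"object","properties":{"targets":{"type":"array"}},"required":["targets"]}

```bash
mkdir -p pics; ls; python3 - <<'E'
from bench import arm
import cv2
s=arm.read_state(); print(s)
for n in("scene","side"):
    im,d=arm.get_image(n); cv2.imwrite(f"pics/{n}0.png",im[:,:,::-1])
    for t in "black_rack wood_rack jigger_red jigger_steel tamper cocoa_shaker".split():
        print(n,t,[(r["rect"],round(r["score"],2)) for r in arm.boxes_of(n,t)[:2]])
E
```

```text
pics
{'clock': 0.0, 'joints': array([ 1.44164929e+00,  3.85540511e-01,  6.58540117e-03, -4.83617679e-04,
       -1.19400767e+00, -2.58592755e-01]), 'joint_vel': array([-0.00074935, -0.00079994, -0.00013728,  0.00166042, -0.00045439,
       -0.00011896]), 'joint_efforts': array([-1.36048733e-03, -3.92286301e+01,  1.88397181e+01,  4.18610215e+00,
       -4.68559083e-03, -6.92123393e-06]), 'position': array([236.0777985, 578.0466304, 230.2177428]), 'ee_rot': array([ 9.81248227e-01, -1.92745149e-01, -1.54218535e-04,  1.09549458e-03]), 'contact_force': array([ 0.17303499, -0.3806268 ,  0.02593696]), 'wrist_torque': array([-0.02539144,  0.04075823, -0.04447449]), 'grasp_force': 0.0, 'gripper_width': 85.60406628622842}
scene black_rack [([190.6, 221.9, 131.2, 121.2], 0.84)]
scene wood_rack [([320.9, 107.0, 59.4, 83.4], 0.81)]
scene jigger_red [([237.4, 258.7, 22.4, 36.8], 0.81), ([227.7, 274.3, 47.9, 36.5], 0.41)]
scene jigger_steel [([206.2, 289.0, 24.3, 32.4], 0.83), ([282.7, 209.6, 26.4, 41.6], 0.34)]
scene tamper [([261.1, 234.3, 23.7, 36.8], 0.9)]
scene cocoa_shaker [([280.1, 210.8, 27.5, 40.7], 0.81), ([250.8, 248.0, 46.6, 33.7], 0.35)]
side black_rack [([199.2, 213.1, 131.2, 82.5], 0.78), ([212.0, 261.8, 48.3, 23.4], 0.54)]
side wood_rack [([329.2, 177.8, 32.9, 28.1], 0.92), ([214.9, 258.5, 46.1, 27.0], 0.34)]
side jigger_red [([248.9, 217.4, 20.4, 40.7], 0.76)]
side jigger_steel []
side tamper [([267.3, 212.0, 28.2, 33.5], 0.72)]
side cocoa_shaker []
```

View pics/scene0.png

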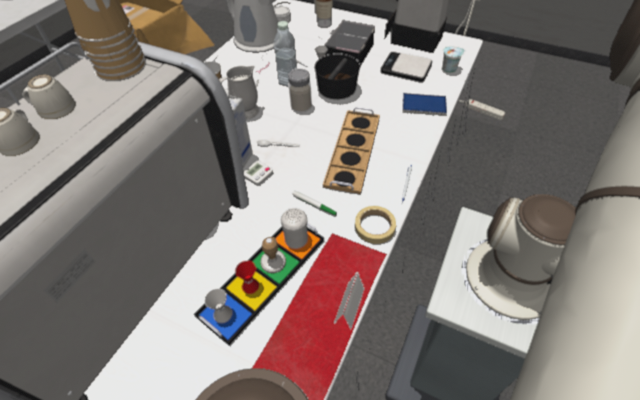

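View pics/side0.png

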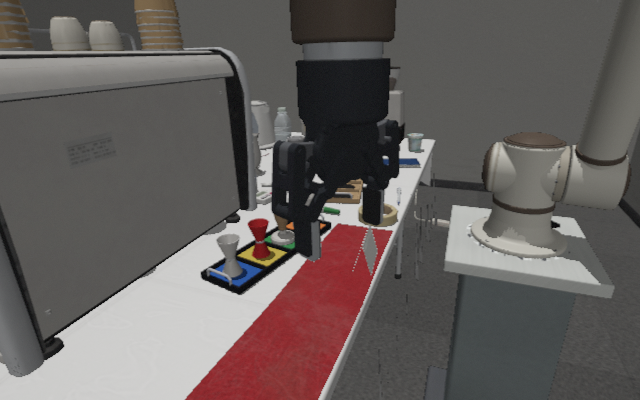

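```bash
cat > h.py <<'E'
from bench import arm
import numpy as np, cv2
def cloud(n):
    "image and world xyz per pixel"
    c=arm.camera_model(n); im,d=arm.get_image(n)
    v,u=np.mgrid[:400,:640]
    P=np.stack([(u-c["cx"])/c["fx"]*d,(v-c["cy"])/c["fy"]*d,d,np.ones_like(d)],-1)@np.array(c["cam_to_world"]).T
    P=P[...,:3]; P[d==0]=np.nan
    return im,P
E
python3 - <<'E'
from h import *
for n in("scene","side","wrist"):
    c=arm.camera_model(n); print(n,c["fx"],np.round(c["cam_to_world"],3).tolist())
im,P=cloud("scene"); np.save("P0.npy",P)
for t,(x,y,w,h) in dict(red=(237,258,22,37),steel=(206,289,24,32),tamper=(261,234,24,37),shaker=(280,210,27,41),wood=(320,107,60,84),black=(190,222,131,121)).items():
    q=P[y:y+h,x:x+w].reshape(-1,3); q=q[np.isfinite(q[:,0])]
    print(t,np.nanpercentile(q,[2,50,98],axis=0).round().tolist())
    k=q[(q[:,2]>30)]
    print("  >30", len(k), k.mean(0).round() if len(k) else "",k.min(0).round() if len(k) else "",k.max(0).round() if len(k) else "")
E
```

```text
scene 414.53469244837777 [[-0.9, -0.322, 0.292, 175.334], [-0.435, 0.692, -0.576, 598.592], [-0.016, -0.646, -0.763, 850.973], [0.0, 0.0, 0.0, 1.0]]
side 368.20223167058464 [[-0.934, -0.109, 0.339, 138.681], [-0.356, 0.35, -0.867, 876.69], [-0.024, -0.93, -0.366, 409.288], [0.0, 0.0, 0.0, 1.0]]
wrist 342.1719181885086 [[-0.378, -0.878, -0.294, 311.63], [-0.926, 0.359, 0.12, 547.813], [-0.0, 0.317, -0.948, 372.827], [0.0, 0.0, 0.0, 1.0]]
red [[502.0, 214.0, 0.0], [528.0, 273.0, 25.0], [585.0, 299.0, 84.0]]
  >30 383 [526. 272.  64.] [500. 254.  30.] [546. 297.  88.]
steel [[523.0, 311.0, 6.0], [548.0, 358.0, 37.0], [579.0, 379.0, 85.0]]
  >30 427 [545. 355.  64.] [520. 335.  30.] [564. 390.  87.]
tamper [[480.0, 129.0, 1.0], [505.0, 203.0, 24.0], [568.0, 227.0, 102.0]]
  >30 295 [502. 206.  84.] [489. 140.  31.] [523. 219. 105.]
shaker [[460.0, 59.0, 1.0], [483.0, 137.0, 69.0], [548.0, 159.0, 105.0]]
  >30 776 [482. 132.  83.] [458.  94.  30.] [520. 152. 108.]
wood [[386.0, -410.0, -2.0], [496.0, -228.0, 6.0], [629.0, -68.0, 21.0]]
  >30 67 [ 481. -200.   33.] [ 429. -396.   30.] [547. -66.  38.]
black [[359.0, 105.0, -2.0], [509.0, 265.0, 2.0], [680.0, 405.0, 94.0]]
  >30 2220 [551. 245.  68.] [452.  82.  30.] [679. 403. 124.]
```

The scene shows the black rack at the left, with mats from (222,312) to (297,240) and tools from the robot's left in the order steel, red, tamper, shaker. The wooden rack is empty, with pads from (361,122) to (344,178). The side view agrees with this order. Next I fit the poses.

```bash
python3 - <<'E'
from h import *
P=np.load("P0.npy"); im=cv2.imread("pics/scene0.png"); hsv=cv2.cvtColor(im,cv2.COLOR_BGR2HSV)
z=P[...,2]; 
def roi(x,y,w,h):
    m=np.zeros((400,640),bool); m[y:y+h,x:x+w]=1; return m
def rect(m,n):
    k,l,s,c=cv2.connectedComponentsWithStats(m.astype(np.uint8)); m=l==1+s[1:,4].argmax()
    q=P[m][:,:2]; q=q[np.isfinite(q).all(1)].astype(np.float32); print(n,len(q),cv2.minAreaRect(q))
v=hsv[...,2].astype(int); S=hsv[...,1]; H=hsv[...,0]
zz=(z>-8)&(z<25)
W=roi(316,103,70,92)&zz&(((S>60)&(H<25))|(v<90)); rect(W,"wood")
B=roi(186,218,142,130)&zz&((v<70)|((S>90)&(H>8)&(H<130)));rect(B,"black")
# pads
D=(roi(322,108,58,82)&(v<70)&(z<15)).astype(np.uint8); k,l,s,c=cv2.connectedComponentsWithStats(D)
for i in range(1,k):
    if s[i,4]>60:
        q=P[l==i]; print("pad",s[i,4],c[i].round(),np.nanmean(q,0).round(1),((np.nanmin(q,0)+np.nanmax(q,0))/2).round(1))
for n,a,b in(("yellow",22,34),("blue",100,125),("green",45,80),("orange",8,18)):
    rect(roi(190,222,131,121)&(z<25)&(S>130)&(H>=a)&(H<=b)&(v>80),n)
# tools: fit circles to top rim: enclosing circle of points
for t,(x,y,w,h),lo,hi in(("red",(232,255,32,42),72,90),("steel",(201,285,34,42),72,90),("tamper",(256,230,32,45),50,100),("shaker",(276,206,36,48),50,77)):
    m=roi(x,y,w,h)&(z>lo)&(z<hi); q=P[m]; c,r=cv2.minEnclosingCircle(q[:,:2].astype(np.float32)); print(t,len(q),np.round(c,1),round(r,1),q.mean(0).round(1),q[:,2].max())
# height map obstacles: cells 50mm in workspace
g={}
for p in P.reshape(-1,3):
    if np.isfinite(p).all() and 100<p[0]<800 and -600<p[1]<550 and p[2]<600:
        k=(int(p[0]//50),int(p[1]//50)); g[k]=max(g.get(k,0),p[2])
print("y\\x",*range(100,800,50))
for j in range(10,-12,-1): print(j*50,*[int(g.get((i,j),-1)) for i in range(2,16)])
E
```

```text
wood 2768 ((486.86688232421875, -230.60360717773438), (104.00543975830078, 327.6581115722656), 11.607404708862305)
black 3684 ((510.5210876464844, 239.88729858398438), (321.4756164550781, 104.71424102783203), 78.25152587890625)
pad 132 [361. 123.] [ 510.6 -348.     7.7] [ 511.3 -348.2    7.2]
pad 158 [355. 140.] [ 494.9 -269.2    7.7] [ 495.  -270.3    7.8]
pad 183 [350. 158.] [ 478.8 -190.9    7.7] [ 478.8 -191.7    8.1]
pad 161 [345. 177.] [ 463.7 -118.2    7.5] [ 463.6 -119.7    8. ]
yellow 837 ((519.1460571289062, 277.9893798828125), (77.36873626708984, 98.67483520507812), 78.20867919921875)
blue 835 ((532.7021484375, 355.10137939453125), (74.36114501953125, 93.92308807373047), 75.76634216308594)
green 442 ((501.521728515625, 200.25259399414062), (77.49388122558594, 93.82444763183594), 77.93537139892578)
orange 471 ((486.6367492675781, 122.16819763183594), (80.38034057617188, 99.65025329589844), 78.95323944091797)
red 162 [522.7 274.7] 23.2 [527.7 270.8  79.7] 88.13231797968831
steel 189 [541.9 357.3] 22.4 [547.9 353.8  79.6] 87.30378786220956
tamper 251 [507.1 179.6] 39.3 [501.2
[... 393 characters left out ...]
 62 68 5 4 88 86 18 4 421 426 480
200 -1 -1 0 57 65 4 4 103 104 19 4 420 425 530
150 4 0 0 38 66 5 18 100 104 19 4 421 425 565
100 5 1 0 4 5 6 20 107 104 4 394 429 430 550
50 5 1 0 5 29 5 29 101 1 5 400 431 432 431
0 11 0 0 28 30 29 19 19 18 12 5 20 7 -1
-50 10 0 0 29 28 29 4 16 18 18 5 23 195 -1
-100 4 0 0 3 23 5 37 36 18 5 5 20 201 229
-150 5 0 0 11 10 4 18 19 20 4 5 5 12 99
-200 5 0 0 6 11 4 18 18 19 4 5 12 12 8
-250 0 0 0 4 12 4 20 19 20 4 4 5 5 5
-300 0 0 0 4 5 5 18 18 21 17 4 4 5 5
-350 0 0 0 6 5 5 19 19 18 21 5 124 124 123
-400 0 0 0 4 4 5 5 34 37 27 5 126 126 123
-450 0 0 0 5 5 5 6 5 5 92 92 92 91 172
-500 0 0 0 15 15 17 15 4 5 93 85 84 92 169
-550 0 0 0 15 17 18 16 5 4 93 92 94 93 5
```

Emit:
{"method": "send_rows", "body": {
  "targets": [
    {"gripper": -1, "x": 0, "y": 0, "z": 0, "ax": 0, "ay": 0, "az": 6.6},
    {"gripper": -1, "x": 0, "y": 0, "z": 0, "ax": 0, "ay": 0, "az": 6.6},
    {"gripper": -1, "x": 0, "y": 0, "z": 0, "ax": 0, "ay": 0, "az": 6.6},
    {"gripper": -1, "x": 0, "y": 0, "z": 0, "ax": 0, "ay": 0, "az": 6.6}
  ]
}}

```text
clock: 1.08
position: [236.3, 578.6, 231.3]
ee_rot: [0.91, -0.414, -0.0, -0.0]
contact_force: [0.7, 0.2, 0.2]
gripper_width: 85.5
grasp_force: 0.0
```

Emit:
{"method": "send_rows", "body": {
  "targets": [
    {"gripper": -1, "az": 6.6},
    {"gripper": -1, "az": 6.6},
    {"gripper": -1, "az": 6.6},
    {"gripper": -1, "az": 6.6}
  ]
}}

```text
$.targets[0]: bad value
```

Emit:
{"method": "send_rows", "body": {
  "targets": [
    {"gripper": -1, "x": 0, "y": 0, "z": 0, "ax": 0, "ay": 0, "az": 6.6},
    {"gripper": -1, "x": 0, "y": 0, "z": 0, "ax": 0, "ay": 0, "az": 6.6},
    {"gripper": -1, "x": 0, "y": 0, "z": 0, "ax": 0, "ay": 0, "az": 6.6},
    {"gripper": -1, "x": 0, "y": 0, "z": 0, "ax": 0, "ay": 0, "az": 6.6}
  ]
}}

```text
clock: 1.42
position: [236.3, 578.6, 231.3]
ee_rot: [0.792, -0.611, -0.0, -0.0]
contact_force: [0.8, -0.4, -0.3]
gripper_width: 85.1
grasp_force: 0.0
```

Emit:
{"method": "send_rows", "body": {
  "targets": [
    {"gripper": -1, "x": 0, "y": 0, "z": 0, "ax": 0, "ay": 0, "az": 6.6},
    {"gripper": -1, "x": 0, "y": 0, "z": 0, "ax": 0, "ay": 0, "az": 6.6},
    {"gripper": -1, "x": 0, "y": 0, "z": 0, "ax": 0, "ay": 0, "az": 6.6},
    {"gripper": -1, "x": 0, "y": 0, "z": 0, "ax": 0, "ay": 0, "az": 6.6}
  ]
}}

```text
clock: 1.75
position: [236.3, 578.6, 231.3]
ee_rot: [-0.631, 0.776, 0.0, -0.0]
contact_force: [-0.1, -1.4, 0.5]
gripper_width: 85.3
grasp_force: 0.0
```

Emit:
{"method": "send_rows", "body": {
  "targets": [
    {"gripper": -1, "x": 2.5, "y": -2.8, "z": 0, "ax": 0, "ay": 0, "az": 0},
    {"gripper": -1, "x": 2.5, "y": -2.8, "z": 0, "ax": 0, "ay": 0, "az": 0},
    {"gripper": -1, "x": 2.5, "y": -2.8, "z": 0, "ax": 0, "ay": 0, "az": 0},
    {"gripper": -1, "x": 2.5, "y": -2.8, "z": 0, "ax": 0, "ay": 0, "az": 0}
  ]
}}

```text
clock: 2.08
position: [326.9, 457.1, 231.3]
ee_rot: [-0.634, 0.774, -0.0, 0.0]
contact_force: [-0.0, -0.3, -0.5]
gripper_width: 85.2
grasp_force: 0.0
```

Emit:
{"method": "send_rows", "body": {
  "targets": [
    {"gripper": -1, "x": 2.5, "y": -2.8, "z": 0, "ax": 0, "ay": 0, "az": 0},
    {"gripper": -1, "x": 2.5, "y": -2.8, "z": 0, "ax": 0, "ay": 0, "az": 0},
    {"gripper": -1, "x": 2.5, "y": -2.8, "z": 0, "ax": 0, "ay": 0, "az": 0},
    {"gripper": -1, "x": 2.5, "y": -2.8, "z": 0, "ax": 0, "ay": 0, "az": 0}
  ]
}}

```text
clock: 2.42
position: [417.1, 336.6, 231.7]
ee_rot: [-0.633, 0.774, 0.0, 0.0]
contact_force: [1.9, 0.1, -0.5]
gripper_width: 85.5
grasp_force: 0.0
```

Emit:
{"method": "send_rows", "body": {
  "targets": [
    {"gripper": -1, "x": 2.5, "y": -2.8, "z": 0, "ax": 0, "ay": 0, "az": 0},
    {"gripper": -1, "x": 2.5, "y": -2.8, "z": 0, "ax": 0, "ay": 0, "az": 0},
    {"gripper": -1, "x": 2.5, "y": -2.8, "z": 0, "ax": 0, "ay": 0, "az": 0},
    {"gripper": -1, "x": 2.5, "y": -2.8, "z": 0, "ax": 0, "ay": 0, "az": 0},
    {"gripper": -1, "x": 0, "y": 0, "z": 0, "ax": 0, "ay": 0, "az": 0}
  ]
}}

```text
clock: 2.83
position: [508.8, 213.6, 231.3]
ee_rot: [-0.631, 0.776, -0.001, -0.0]
contact_force: [0.5, 0.1, 0.4]
gripper_width: 85.7
grasp_force: 0.0
```

```bash
python3 - <<'E'
from h import *
s=arm.read_state(); print(s["position"],s["ee_rot"],s["joints"].round(2))
im,P=cloud("wrist"); np.save("P1.npy",P); cv2.imwrite("pics/w1.png",im[:,:,::-1])
for t in "jigger_red jigger_steel tamper cocoa_shaker black_rack".split():
    print(t,[(r["rect"],round(r["score"],2)) for r in arm.boxes_of("wrist",t)[:2]])
E
```

```text
[508.84753095 213.62023667 231.30253577] [-6.30868263e-01  7.75889775e-01 -5.15839448e-04 -1.63495117e-04] [ 0.69  0.26 -0.17  0.   -1.14 -0.9 ]
jigger_red [([290.3, 201.4, 46.4, 62.8], 0.69)]
jigger_steel [([295.1, 266.8, 36.1, 74.7], 0.84)]
tamper [([286.2, 125.5, 56.8, 61.0], 0.58), ([278.9, 20.5, 79.3, 81.0], 0.17)]
cocoa_shaker [([276.0, 23.0, 81.6, 82.1], 0.58)]
black_rack [([264.2, 17.4, 111.6, 304.2], 0.85)]
```

View pics/w1.png

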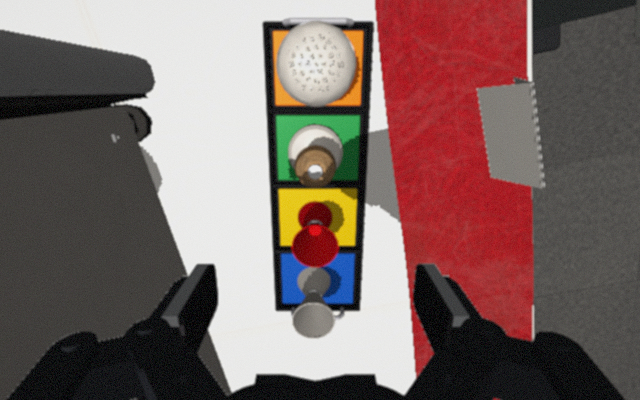

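The wrist view shows the four tools each about mid-bay: shaker (317,64), tamper (315,165), red rim (315,245), steel rim (313,320). The closing axis lies across the row.

```bash
python3 - <<'E'
from h import *
P=np.load("P1.npy"); im=cv2.imread("pics/w1.png"); hsv=cv2.cvtColor(im,cv2.COLOR_BGR2HSV);H,S,V=[hsv[...,i].astype(int) for i in range(3)]
z=P[...,2]
def roi(x,y,w,h):
    m=np.zeros((400,640),bool); m[y:y+h,x:x+w]=1; return m
for n,b,lo,hi in(("steel",(280,262,70,90),70,95),("red",(282,195,65,75),70,95),("tamper",(275,120,80,70),75,110),("shaker",(268,15,98,98),66,112),("table",(220,100,40,200),-20,30)):
    q=P[roi(*b)&(z>lo)&(z<hi)]; c,r=cv2.minEnclosingCircle(q[:,:2].astype(np.float32)); print(n,len(q),np.round(c,1),round(r,1),q.mean(0).round(1),np.percentile(q[:,2],99).round(1))
for n,a,b in(("yellow",22,34),("blue",100,125),("green",45,80),("orange",8,18)):
    m=roi(260,15,120,300)&(z<30)&(S>130)&(H>=a)&(H<=b)&(V>60)
    q=P[cv2.morphologyEx(m.astype(np.uint8),cv2.MORPH_OPEN,np.ones((3,3)))>0][:,:2].astype(np.float32); print(n,len(q),cv2.minAreaRect(q))
q=P[roi(255,18,130,310)&(z<30)&((V<60)|(S>130))][:,:2].astype(np.float32); print(cv2.minAreaRect(q))
E
```

```text
steel 884 [535.8 334. ] 45.5 [539.9 354.3  77.9] 83.5
red 787 [522.  275.2] 22.3 [523.3 281.9  77.7] 83.6
tamper 1392 [505.9 199.2] 18.0 [505.5 197.1  93.9] 101.1
shaker 5344 [488.8 119.9] 30.9 [488.8 119.5  98.2] 103.3
table 7971 [609.3 251.5] 126.8 [604.8 244.2  -1.5] 0.2
yellow 3015 ((519.2855224609375, 276.29217529296875), (76.32222747802734, 91.2186050415039), 78.07415008544922)
blue 2279 ((536.0198364257812, 356.7900085449219), (72.87362670898438, 91.32567596435547), 78.18739318847656)
green 2736 ((503.2146301269531, 199.46531677246094), (71.42852783203125, 89.58695983886719), 78.20401000976562)
orange 1767 ((486.97662353515625, 120.45306396484375), (72.72112274169922, 90.81602478027344), 78.39794158935547)
((501.6483459472656, 236.2066650390625), (326.584716796875, 120.55683135986328), 78.37022399902344)
```

Emit:
{"method": "send_rows", "body": {
  "targets": [
    {"gripper": -1, "x": 3.2, "y": 0, "z": 0, "ax": 0, "ay": 0, "az": 0},
    {"gripper": -1, "x": 3.2, "y": 0, "z": 0, "ax": 0, "ay": 0, "az": 0},
    {"gripper": -1, "x": 3.2, "y": 0, "z": 2, "ax": 0, "ay": 0, "az": 0},
    {"gripper": -1, "x": 0, "y": 0, "z": 3.8, "ax": 0, "ay": 0, "az": 0},
    {"gripper": -1, "x": 0, "y": 0, "z": 3.8, "ax": 0, "ay": 0, "az": 0}
  ]
}}

```text
clock: 3.55
position: [487.5, 124.2, 136.3]
ee_rot: [-0.633, 0.774, -0.0, 0.003]
contact_force: [0.5, 1.0, -0.9]
gripper_width: 85.7
grasp_force: 0.0
```

Emit:
{"method": "send_rows", "body": {
  "targets": [
    {"gripper": -1, "x": 0, "y": 0, "z": 3.5, "ax": 0, "ay": 0, "az": 0},
    {"gripper": -1, "x": 0, "y": 0, "z": 3, "ax": 0, "ay": 0, "az": 0},
    {"gripper": -1, "x": 0, "y": 0, "z": 2, "ax": 0, "ay": 0, "az": 0},
    {"gripper": -1, "x": 0, "y": 0, "z": 0.4, "ax": 0, "ay": 0, "az": 0},
    {"gripper": -1, "x": 0, "y": 0, "z": 0, "ax": 0, "ay": 0, "az": 0}
  ]
}}

```text
clock: 3.97
position: [486.5, 124.4, 45.3]
ee_rot: [-0.634, 0.773, 0.0, -0.001]
contact_force: [-0.1, -0.5, 0.4]
gripper_width: 85.4
grasp_force: 0.0
```

Emit:
{"method": "send_rows", "body": {
  "targets": [
    {"gripper": 1, "x": 0, "y": 0, "z": 0, "ax": 0, "ay": 0, "az": 0},
    {"gripper": 1, "x": 0, "y": 0, "z": 0, "ax": 0, "ay": 0, "az": 0},
    {"gripper": 1, "x": 0, "y": 0, "z": 0, "ax": 0, "ay": 0, "az": 0},
    {"gripper": 1, "x": 0, "y": 0, "z": 0, "ax": 0, "ay": 0, "az": 0},
    {"gripper": 1, "x": 0, "y": 0, "z": 0, "ax": 0, "ay": 0, "az": 0}
  ]
}}

```text
clock: 4.38
position: [488.7, 124.8, 48.6]
ee_rot: [-0.634, 0.774, -0.0, 0.002]
contact_force: [-0.4, 0.6, 6.7]
gripper_width: 59.9
grasp_force: 63.6
```

Emit:
{"method": "send_rows", "body": {
  "targets": [
    {"gripper": 1, "x": 0, "y": 0, "z": -2, "ax": 0, "ay": 0, "az": 0},
    {"gripper": 1, "x": 0, "y": 0, "z": -4, "ax": 0, "ay": 0, "az": 0},
    {"gripper": 1, "x": 0, "y": 0, "z": -4, "ax": 0, "ay": 0, "az": 0},
    {"gripper": 1, "x": 0, "y": 0, "z": 0, "ax": 0, "ay": 0, "az": -5.9},
    {"gripper": 1, "x": 0, "y": 0, "z": 0, "ax": 0, "ay": 0, "az": -5.9}
  ]
}}

```text
clock: 4.8
position: [488.6, 124.8, 149.9]
ee_rot: [0.711, -0.703, 0.001, -0.004]
contact_force: [-0.6, -0.0, -3.5]
gripper_width: 59.8
grasp_force: 65.7
```

Emit:
{"method": "send_rows", "body": {
  "targets": [
    {"gripper": 1, "x": 0, "y": 0, "z": 0, "ax": 0, "ay": 0, "az": -5.9},
    {"gripper": 1, "x": 0, "y": 0, "z": 0, "ax": 0, "ay": 0, "az": -5.9},
    {"gripper": 1, "x": 2, "y": 0.6, "z": 0, "ax": 0, "ay": 0, "az": 0},
    {"gripper": 1, "x": 3.2, "y": 1.1, "z": 0, "ax": 0, "ay": 0, "az": 0},
    {"gripper": 1, "x": 3.2, "y": 1.1, "z": 0, "ax": 0, "ay": 0, "az": 0}
  ]
}}

```text
clock: 5.22
position: [477.1, 35.5, 146.7]
ee_rot: [0.779, -0.627, -0.0, -0.001]
contact_force: [0.4, -1.3, -2.1]
gripper_width: 59.7
grasp_force: 65.7
```

Emit:
{"method": "send_rows", "body": {
  "targets": [
    {"gripper": 1, "x": 3.2, "y": 1.1, "z": 0, "ax": 0, "ay": 0, "az": 0},
    {"gripper": 1, "x": 3.2, "y": 1.1, "z": 0, "ax": 0, "ay": 0, "az": 0},
    {"gripper": 1, "x": 3.2, "y": 1.1, "z": 0, "ax": 0, "ay": 0, "az": 0},
    {"gripper": 1, "x": 3.2, "y": 1.1, "z": 0, "ax": 0, "ay": 0, "az": 0},
    {"gripper": 1, "x": 0, "y": 0, "z": 0, "ax": 0, "ay": 0, "az": 0}
  ]
}}

```text
clock: 5.63
position: [459.7, -102.4, 146.5]
ee_rot: [0.776, -0.63, -0.0, 0.0]
contact_force: [-0.2, 0.2, -2.2]
gripper_width: 59.6
grasp_force: 65.7
```

```bash
python3 - <<'E'
from h import *
s=arm.read_state(); print(s["position"],s["ee_rot"],s["joints"].round(2),s["gripper_width"])
im,P=cloud("wrist"); np.save("P2.npy",P); cv2.imwrite("pics/w2.png",im[:,:,::-1])
for t in "cocoa_shaker wood_rack".split():
    print(t,[(r["rect"],round(r["score"],2)) for r in arm.boxes_of("wrist",t)[:2]])
E
```

```text
[ 459.71957785 -102.43796203  146.54207282] [ 7.76247732e-01 -6.30427835e-01 -3.41297146e-04  2.95831526e-04] [ 0.13  0.21 -0.48 -0.   -0.88  0.08] 59.60650724462573
cocoa_shaker [([226.1, 179.5, 180.0, 199.8], 0.92)]
wood_rack [([241.9, 4.0, 150.2, 216.5], 0.87)]
```

View pics/w2.png

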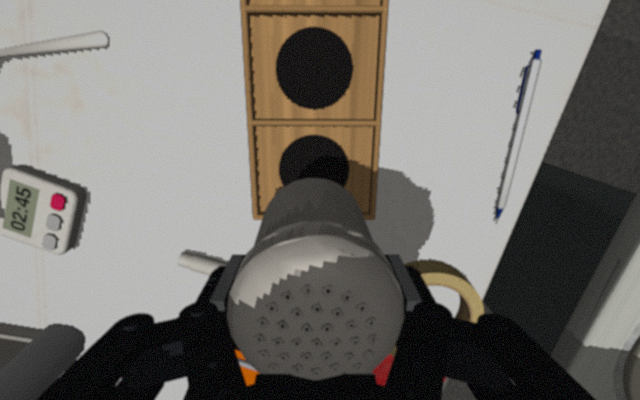

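The shaker hangs upright in the grip, its lid at (315,310). The wooden rack's first pad shows at (314,165) and the second at (315,67).

```bash
python3 - <<'E'
from h import *
P=np.load("P2.npy"); im=cv2.imread("pics/w2.png"); V=im.max(2).astype(int); z=P[...,2]
m=np.zeros((400,640),np.uint8); m[22:114,265:365]=V[22:114,265:365]<60
q=P[m>0]; print("pad2",cv2.minEnclosingCircle(q[:,:2].astype(np.float32)),q.mean(0).round(1))
m[:]=0; m[130:175,265:365]=(V[130:175,265:365]<60); q=P[m>0]; q=q[q[:,2]<20]; print("pad1 far part",q.min(0),q.max(0),cv2.fitEllipse(q[:,:2].astype(np.float32)))
w=(im[...,2].astype(int)-im[...,0]>40); m[:]=0; m[0:210,235:400]=w[0:210,235:400]; q=P[m>0]; q=q[(q[:,2]<30)]; print(cv2.minAreaRect(q[:,:2].astype(np.float32)))
r=P[180:380,226:406].reshape(-1,3); t=np.nanmax(r[:,2]); 
for lo,hi in((t-36,t-6),(t-80,t-45)):
    k=r[(r[:,2]>lo)&(r[:,2]<hi)]; print(len(k),k.mean(0).round(1),cv2.minEnclosingCircle(k[:,:2].astype(np.float32)),t)
E
```

```text
pad2 ((479.30145263671875, -192.3159942626953), 29.57588005065918) [nan nan nan]
pad1 far part [ 433.10890918 -143.05754376    3.06858173] [ 492.12822684 -104.74381772    7.6776714 ] ((464.91302490234375, -123.66629028320312), (29.610157012939453, 50.227684020996094), 101.0798568725586)
((472.504638671875, -158.94082641601562), (104.76768493652344, 163.82460021972656), 11.605172157287598)
19016 [ 462.1 -114.6  198.9] ((460.7858581542969, -108.12158966064453), 29.08849334716797) 227.85597189476562
3981 [ 465.5 -128.3  167.3] ((460.9027099609375, -109.33119201660156), 38.71891784667969) 227.85597189476562
```

Emit:
{"method": "send_rows", "body": {
  "targets": [
    {"gripper": 1, "x": 0.7, "y": -0.1, "z": 2.5, "ax": 0, "ay": 0, "az": 0},
    {"gripper": 1, "x": 0, "y": 0, "z": 3, "ax": 0, "ay": 0, "az": 0},
    {"gripper": 1, "x": 0, "y": 0, "z": 2.5, "ax": 0, "ay": 0, "az": 0},
    {"gripper": 1, "x": 0, "y": 0, "z": 1.5, "ax": 0, "ay": 0, "az": 0},
    {"gripper": 1, "x": 0, "y": 0, "z": 0, "ax": 0, "ay": 0, "az": 0}
  ]
}}

```text
clock: 6.2
position: [461.8, -104.1, 48.4]
ee_rot: [0.779, -0.628, -0.003, 0.002]
contact_force: [0.6, 0.3, -2.2]
gripper_width: 59.9
grasp_force: 65.7
```

Emit:
{"method": "send_rows", "body": {
  "targets": [
    {"gripper": 1, "x": 0, "y": 0, "z": 0.2, "ax": 0, "ay": 0, "az": 0},
    {"gripper": 1, "x": 0, "y": 0, "z": 0.2, "ax": 0, "ay": 0, "az": 0},
    {"gripper": 1, "x": 0, "y": 0, "z": 0.1, "ax": 0, "ay": 0, "az": 0},
    {"gripper": 1, "x": 0, "y": 0, "z": 0, "ax": 0, "ay": 0, "az": 0}
  ]
}}

```text
clock: 6.53
position: [464.8, -104.8, 47.2]
ee_rot: [0.778, -0.628, 0.001, -0.001]
contact_force: [0.4, 0.2, -2.1]
gripper_width: 59.8
grasp_force: 65.7
```

Emit:
{"method": "send_rows", "body": {
  "targets": [
    {"gripper": 1, "x": 0.4, "y": 0, "z": 0, "ax": 0, "ay": 0, "az": 0},
    {"gripper": 1, "x": 0, "y": 0, "z": 0, "ax": 0, "ay": 0, "az": 0}
  ]
}}

```text
clock: 6.7
position: [465.5, -109.4, 47.0]
ee_rot: [0.778, -0.628, 0.001, -0.001]
contact_force: [-0.2, 0.9, -2.5]
gripper_width: 60.3
grasp_force: 65.8
```

Emit:
{"method": "send_rows", "body": {
  "targets": [
    {"gripper": 1, "x": 0, "y": 0, "z": 0, "ax": 0, "ay": 0, "az": 0}
  ]
}}

```text
clock: 6.78
position: [465.2, -109.3, 46.8]
ee_rot: [0.778, -0.628, 0.0, -0.0]
contact_force: [0.4, 0.6, -1.7]
gripper_width: 59.8
grasp_force: 65.8
```

Emit:
{"method": "send_rows", "body": {
  "targets": [
    {"gripper": 1, "x": 0, "y": 0, "z": 0.1, "ax": 0, "ay": 0, "az": 0}
  ]
}}

```text
clock: 6.87
position: [465.1, -109.2, 45.7]
ee_rot: [0.778, -0.628, 0.0, -0.0]
contact_force: [-0.6, 0.6, -2.6]
gripper_width: 59.7
grasp_force: 65.8
```

Emit:
{"method": "send_rows", "body": {
  "targets": [
    {"gripper": 1, "x": 0, "y": 0, "z": 0.1, "ax": 0, "ay": 0, "az": 0}
  ]
}}

```text
clock: 6.95
position: [465.4, -109.4, 45.4]
ee_rot: [0.778, -0.628, 0.0, 0.0]
contact_force: [-2.4, -0.1, 13.3]
gripper_width: 59.8
grasp_force: 66.7
```

Emit:
{"method": "send_rows", "body": {
  "targets": [
    {"gripper": 1, "x": 0, "y": 0, "z": 0.1, "ax": 0, "ay": 0, "az": 0}
  ]
}}

```text
clock: 7.03
position: [465.6, -109.5, 45.3]
ee_rot: [0.779, -0.627, 0.001, 0.0]
contact_force: [-4.5, 0.9, 21.0]
gripper_width: 59.9
grasp_force: 67.2
```

Emit:
{"method": "send_rows", "body": {
  "targets": [
    {"gripper": 1, "x": 0, "y": 0, "z": -0.4, "ax": 0, "ay": 0, "az": 0},
    {"gripper": 1, "x": 0, "y": 0.3, "z": 0, "ax": 0, "ay": 0, "az": 0},
    {"gripper": 1, "x": 0, "y": 0, "z": 0.1, "ax": 0, "ay": 0, "az": 0},
    {"gripper": 1, "x": 0, "y": 0, "z": 0.1, "ax": 0, "ay": 0, "az": 0},
    {"gripper": 1, "x": 0, "y": 0, "z": 0, "ax": 0, "ay": 0, "az": 0}
  ]
}}

```text
clock: 7.45
position: [461.5, -109.9, 45.5]
ee_rot: [0.778, -0.628, -0.0, 0.001]
contact_force: [-1.4, -0.5, 4.1]
gripper_width: 59.4
grasp_force: 66.2
```

Emit:
{"method": "send_rows", "body": {
  "targets": [
    {"gripper": -1, "x": 0, "y": 0, "z": 0, "ax": 0, "ay": 0, "az": 0},
    {"gripper": -1, "x": 0, "y": 0, "z": 0, "ax": 0, "ay": 0, "az": 0},
    {"gripper": -1, "x": 0, "y": 0, "z": 0, "ax": 0, "ay": 0, "az": 0},
    {"gripper": -1, "x": 0, "y": 0, "z": 0, "ax": 0, "ay": 0, "az": 0},
    {"gripper": -1, "x": 0, "y": 0, "z": 0, "ax": 0, "ay": 0, "az": 0}
  ]
}}

```text
clock: 7.87
position: [462.0, -109.7, 45.2]
ee_rot: [0.778, -0.628, 0.0, 0.0]
contact_force: [0.0, -0.7, 0.3]
gripper_width: 85.4
grasp_force: 0.0
```

Emit:
{"method": "send_rows", "body": {
  "targets": [
    {"gripper": -1, "x": 0, "y": 0, "z": -3, "ax": 0, "ay": 0, "az": 0},
    {"gripper": -1, "x": 0, "y": 0, "z": -4, "ax": 0, "ay": 0, "az": 0},
    {"gripper": -1, "x": 0, "y": 0, "z": -4, "ax": 0, "ay": 0, "az": 0},
    {"gripper": -1, "x": 0, "y": 0, "z": -4, "ax": 0, "ay": 0, "az": 0},
    {"gripper": -1, "x": -2, "y": -0.8, "z": 0, "ax": 0, "ay": 0, "az": 0}
  ]
}}

```text
clock: 8.28
position: [470.1, -90.0, 203.7]
ee_rot: [0.778, -0.629, 0.007, -0.005]
contact_force: [1.8, 0.0, -0.6]
gripper_width: 85.5
grasp_force: 0.0
```

Emit:
{"method": "send_rows", "body": {
  "targets": [
    {"gripper": -1, "x": -3.5, "y": -1.3, "z": 0, "ax": 0, "ay": 0, "az": 0},
    {"gripper": -1, "x": -3.5, "y": -1.3, "z": 0, "ax": 0, "ay": 0, "az": 0},
    {"gripper": -1, "x": -3.5, "y": -1.3, "z": 0, "ax": 0, "ay": 0, "az": 0},
    {"gripper": -1, "x": -3.5, "y": -1.3, "z": 0, "ax": 0, "ay": 0, "az": 0},
    {"gripper": -1, "x": -3.5, "y": -1.3, "z": 0, "ax": 0, "ay": 0, "az": 0}
  ]
}}

```text
clock: 8.7
position: [492.0, 98.1, 195.5]
ee_rot: [0.778, -0.628, 0.0, -0.0]
contact_force: [0.7, -0.8, -0.1]
gripper_width: 85.5
grasp_force: 0.0
```

Emit:
{"method": "send_rows", "body": {
  "targets": [
    {"gripper": -1, "x": -3.5, "y": -1.3, "z": 0, "ax": 0, "ay": 0, "az": 0},
    {"gripper": -1, "x": -3.5, "y": -1.3, "z": 0, "ax": 0, "ay": 0, "az": 0},
    {"gripper": -1, "x": -2.7, "y": -0.9, "z": 0, "ax": 0, "ay": 0, "az": 0},
    {"gripper": -1, "x": 0, "y": 0, "z": 0, "ax": 0, "ay": 0, "az": 6},
    {"gripper": -1, "x": 0, "y": 0, "z": 0, "ax": 0, "ay": 0, "az": 6}
  ]
}}

```text
clock: 9.12
position: [505.8, 200.5, 194.7]
ee_rot: [0.707, -0.707, -0.0, 0.0]
contact_force: [-0.1, 0.1, 0.5]
gripper_width: 85.6
grasp_force: 0.0
```

Emit:
{"method": "send_rows", "body": {
  "targets": [
    {"gripper": -1, "x": 0, "y": 0, "z": 0, "ax": 0, "ay": 0, "az": 6},
    {"gripper": -1, "x": 0, "y": 0, "z": 0, "ax": 0, "ay": 0, "az": 6},
    {"gripper": -1, "x": 0, "y": 0, "z": 0, "ax": 0, "ay": 0, "az": 0},
    {"gripper": -1, "x": 0, "y": 0, "z": 0, "ax": 0, "ay": 0, "az": 0}
  ]
}}

```text
clock: 9.45
position: [505.8, 198.5, 195.1]
ee_rot: [-0.632, 0.775, 0.0, -0.0]
contact_force: [0.8, 0.6, 0.0]
gripper_width: 85.1
grasp_force: 0.0
```

```bash
cat >> h.py <<'E'
def delta(tx,ty,tz,dx=0,off=0,yaw=None):
    "tool-axis move (cm) from the averaged TCP to target; off = target's lead along tool x"
    s=[arm.read_state() for _ in range(3)]; p=np.mean([q["position"] for q in s],0); r=s[-1]["ee_rot"]
    a=2*np.arctan2(r[1],r[0]); X=np.array([np.cos(a),np.sin(a)]);Y=np.array([X[1],-X[0]])
    d=np.array([tx,ty])-off*X-p[:2]
    print("pos",p.round(1),"yaw",np.degrees(a).round(1)%360-360,"x %.2f y %.2f z %.2f"%(d@X/10,d@Y/10,(p[2]-tz)/10),"t",round(s[-1]["clock"],1))
E
python3 -c "
from h import *
delta(506,199,44)"
```

```text
pos [505.8 198.5 195.1] yaw -101.69999999999999 x -0.05 y -0.01 z 15.11 t 9.4
```

Emit:
{"method": "send_rows", "body": {
  "targets": [
    {"gripper": -1, "x": 0, "y": 0, "z": 2, "ax": 0, "ay": 0, "az": 0},
    {"gripper": -1, "x": 0, "y": 0, "z": 3.5, "ax": 0, "ay": 0, "az": 0},
    {"gripper": -1, "x": 0, "y": 0, "z": 3.5, "ax": 0, "ay": 0, "az": 0},
    {"gripper": -1, "x": 0, "y": 0, "z": 3, "ax": 0, "ay": 0, "az": 0},
    {"gripper": -1, "x": 0, "y": 0, "z": 2, "ax": 0, "ay": 0, "az": 0}
  ]
}}

```text
clock: 9.87
position: [504.5, 197.4, 52.4]
ee_rot: [-0.631, 0.776, 0.0, -0.002]
contact_force: [-0.2, -0.2, 0.5]
gripper_width: 85.1
grasp_force: 0.0
```

Emit:
{"method": "send_rows", "body": {
  "targets": [
    {"gripper": -1, "x": 0, "y": 0, "z": 1, "ax": 0, "ay": 0, "az": 0},
    {"gripper": -1, "x": 0, "y": 0, "z": 0.1, "ax": 0, "ay": 0, "az": 0},
    {"gripper": -1, "x": 0, "y": 0, "z": 0, "ax": 0, "ay": 0, "az": 0}
  ]
}}

```text
clock: 10.12
position: [506.4, 198.7, 44.6]
ee_rot: [-0.631, 0.776, -0.0, 0.0]
contact_force: [1.1, -0.2, -0.1]
gripper_width: 85.2
grasp_force: 0.0
```

Emit:
{"method": "send_rows", "body": {
  "targets": [
    {"gripper": 1, "x": 0, "y": 0, "z": 0, "ax": 0, "ay": 0, "az": 0},
    {"gripper": 1, "x": 0, "y": 0, "z": 0, "ax": 0, "ay": 0, "az": 0},
    {"gripper": 1, "x": 0, "y": 0, "z": 0, "ax": 0, "ay": 0, "az": 0},
    {"gripper": 1, "x": 0, "y": 0, "z": 0, "ax": 0, "ay": 0, "az": 0},
    {"gripper": 1, "x": 0, "y": 0, "z": 0, "ax": 0, "ay": 0, "az": 0}
  ]
}}

```text
clock: 10.53
position: [506.5, 198.9, 45.6]
ee_rot: [-0.631, 0.776, -0.0, 0.001]
contact_force: [-1.0, 0.9, 5.2]
gripper_width: 34.1
grasp_force: 58.9
```

Emit:
{"method": "send_rows", "body": {
  "targets": [
    {"gripper": 1, "x": 0, "y": 0, "z": 0, "ax": 0, "ay": 0, "az": 0},
    {"gripper": 1, "x": 0, "y": 0, "z": 0, "ax": 0, "ay": 0, "az": 0}
  ]
}}

```text
clock: 10.7
position: [506.5, 198.9, 45.6]
ee_rot: [-0.631, 0.776, -0.0, 0.001]
contact_force: [-0.9, -0.7, 5.1]
gripper_width: 34.1
grasp_force: 58.9
```

Emit:
{"method": "send_rows", "body": {
  "targets": [
    {"gripper": 1, "x": 0, "y": 0, "z": -2, "ax": 0, "ay": 0, "az": 0},
    {"gripper": 1, "x": 0, "y": 0, "z": -3.5, "ax": 0, "ay": 0, "az": 0},
    {"gripper": 1, "x": 0, "y": 0, "z": -3.5, "ax": 0, "ay": 0, "az": 0},
    {"gripper": 1, "x": 0, "y": 0, "z": -3.5, "ax": 0, "ay": 0, "az": 0},
    {"gripper": 1, "x": 0, "y": 0, "z": -2, "ax": 0, "ay": 0, "az": 0}
  ]
}}

```text
clock: 11.12
position: [506.5, 198.9, 192.6]
ee_rot: [-0.631, 0.776, -0.0, 0.002]
contact_force: [0.3, 1.0, -4.0]
gripper_width: 33.8
grasp_force: 60.5
```

Emit:
{"method": "send_rows", "body": {
  "targets": [
    {"gripper": 1, "x": 2, "y": -0.3, "z": 0, "ax": 0, "ay": 0, "az": 0},
    {"gripper": 1, "x": 3.5, "y": -0.5, "z": 0, "ax": 0, "ay": 0, "az": 0},
    {"gripper": 1, "x": 3.5, "y": -0.5, "z": 0, "ax": 0, "ay": 0, "az": 0},
    {"gripper": 1, "x": 3.5, "y": -0.5, "z": 0, "ax": 0, "ay": 0, "az": 0},
    {"gripper": 1, "x": 3.5, "y": -0.5, "z": 0, "ax": 0, "ay": 0, "az": 0}
  ]
}}

```text
clock: 11.53
position: [493.9, 35.7, 188.2]
ee_rot: [-0.631, 0.776, 0.001, -0.001]
contact_force: [1.5, 0.2, -3.6]
gripper_width: 33.9
grasp_force: 60.6
```

Emit:
{"method": "send_rows", "body": {
  "targets": [
    {"gripper": 1, "x": 3.5, "y": -0.5, "z": 0, "ax": 0, "ay": 0, "az": 0},
    {"gripper": 1, "x": 3.5, "y": -0.5, "z": 0, "ax": 0, "ay": 0, "az": 0},
    {"gripper": 1, "x": 3.5, "y": -0.5, "z": 0, "ax": 0, "ay": 0, "az": 0},
    {"gripper": 1, "x": 3.5, "y": -0.5, "z": 0, "ax": 0, "ay": 0, "az": 0},
    {"gripper": 1, "x": 3.5, "y": -0.5, "z": 0, "ax": 0, "ay": 0, "az": 0}
  ]
}}

```text
clock: 11.95
position: [482.6, -140.5, 188.2]
ee_rot: [-0.63, 0.776, 0.001, -0.001]
contact_force: [1.1, -0.2, -5.0]
gripper_width: 34.0
grasp_force: 60.6
```

Emit:
{"method": "send_rows", "body": {
  "targets": [
    {"gripper": 1, "x": 3.3, "y": -0.4, "z": 0, "ax": 0, "ay": 0, "az": 0},
    {"gripper": 1, "x": 2, "y": -0.3, "z": 0, "ax": 0, "ay": 0, "az": 0},
    {"gripper": 1, "x": 0, "y": 0, "z": 0, "ax": 0, "ay": 0, "az": -5.9},
    {"gripper": 1, "x": 0, "y": 0, "z": 0, "ax": 0, "ay": 0, "az": -5.9},
    {"gripper": 1, "x": 0, "y": 0, "z": 0, "ax": 0, "ay": 0, "az": -5.9}
  ]
}}

```text
clock: 12.37
position: [478.8, -192.8, 187.8]
ee_rot: [0.743, -0.669, -0.002, 0.0]
contact_force: [0.4, 0.4, -4.2]
gripper_width: 33.6
grasp_force: 60.6
```

Emit:
{"method": "send_rows", "body": {
  "targets": [
    {"gripper": 1, "x": 0, "y": 0, "z": 0, "ax": 0, "ay": 0, "az": -5.9},
    {"gripper": 1, "x": 0, "y": 0, "z": 0, "ax": 0, "ay": 0, "az": 0},
    {"gripper": 1, "x": 0, "y": 0, "z": 0, "ax": 0, "ay": 0, "az": 0}
  ]
}}

```text
clock: 12.62
position: [479.4, -192.3, 188.4]
ee_rot: [0.775, -0.632, -0.001, 0.0]
contact_force: [0.6, -0.0, -4.2]
gripper_width: 33.8
grasp_force: 60.6
```

```bash
python3 -c "
from h import *
delta(479,-192.3,42.5)
im,P=cloud('wrist'); cv2.imwrite('pics/w3.png',im[:,:,::-1])"
```

```text
pos [ 479.4 -192.3  188.4] yaw -78.39999999999998 x -0.00 y 0.04 z 14.59 t 12.6
```

View pics/w3.png

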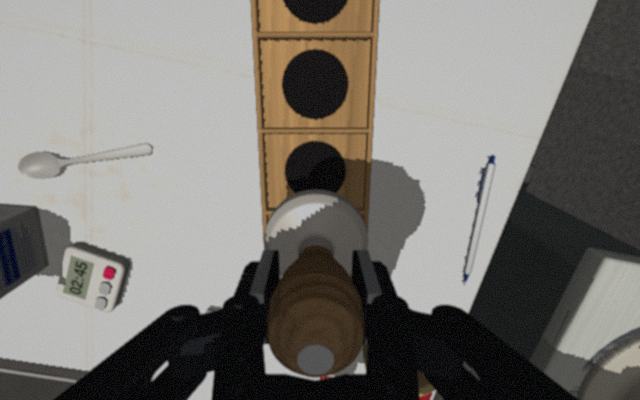

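The tamper hangs upright, its handle at (315,320) and foot at (317,230), in line with the pads at column 315. I lower it now.

Emit:
{"method": "send_rows", "body": {
  "targets": [
    {"gripper": 1, "x": 0, "y": 0, "z": 2, "ax": 0, "ay": 0, "az": 0},
    {"gripper": 1, "x": 0, "y": 0, "z": 3.5, "ax": 0, "ay": 0, "az": 0},
    {"gripper": 1, "x": 0, "y": 0, "z": 3.5, "ax": 0, "ay": 0, "az": 0},
    {"gripper": 1, "x": 0, "y": 0, "z": 3, "ax": 0, "ay": 0, "az": 0},
    {"gripper": 1, "x": 0, "y": 0, "z": 1.5, "ax": 0, "ay": 0, "az": 0}
  ]
}}

```text
clock: 13.08
position: [477.5, -191.9, 50.5]
ee_rot: [0.775, -0.632, -0.003, 0.002]
contact_force: [-0.7, -0.3, -3.8]
gripper_width: 33.8
grasp_force: 60.7
```

Emit:
{"method": "send_rows", "body": {
  "targets": [
    {"gripper": 1, "x": 0, "y": 0, "z": 0.5, "ax": 0, "ay": 0, "az": 0},
    {"gripper": 1, "x": 0, "y": 0, "z": 0.2, "ax": 0, "ay": 0, "az": 0},
    {"gripper": 1, "x": 0, "y": 0, "z": 0.2, "ax": 0, "ay": 0, "az": 0},
    {"gripper": 1, "x": 0, "y": 0, "z": 0, "ax": 0, "ay": 0, "az": 0},
    {"gripper": 1, "x": 0, "y": 0, "z": 0, "ax": 0, "ay": 0, "az": 0}
  ]
}}

```text
clock: 13.5
position: [481.4, -192.6, 46.6]
ee_rot: [0.776, -0.631, 0.001, -0.001]
contact_force: [0.3, 0.2, -4.0]
gripper_width: 33.7
grasp_force: 60.7
```

Emit:
{"method": "send_rows", "body": {
  "targets": [
    {"gripper": 1, "x": 0, "y": 0.2, "z": 0.2, "ax": 0, "ay": 0, "az": 0},
    {"gripper": 1, "x": 0, "y": 0, "z": 0.1, "ax": 0, "ay": 0, "az": 0},
    {"gripper": 1, "x": 0, "y": 0, "z": 0, "ax": 0, "ay": 0, "az": 0}
  ]
}}

```text
clock: 13.75
position: [478.4, -193.1, 42.8]
ee_rot: [0.776, -0.631, 0.0, -0.0]
contact_force: [-0.4, 0.4, -2.4]
gripper_width: 34.1
grasp_force: 60.8
```

Emit:
{"method": "send_rows", "body": {
  "targets": [
    {"gripper": 1, "x": 0, "y": 0, "z": 0.1, "ax": 0, "ay": 0, "az": 0}
  ]
}}

```text
clock: 13.83
position: [478.4, -193.3, 42.6]
ee_rot: [0.776, -0.631, 0.0, 0.0]
contact_force: [-5.2, 1.3, 12.3]
gripper_width: 33.9
grasp_force: 61.3
```

Emit:
{"method": "send_rows", "body": {
  "targets": [
    {"gripper": 1, "x": 0, "y": 0, "z": 0.1, "ax": 0, "ay": 0, "az": 0}
  ]
}}

```text
clock: 13.92
position: [478.5, -193.4, 42.6]
ee_rot: [0.776, -0.63, 0.0, 0.0]
contact_force: [-7.4, 2.1, 18.7]
gripper_width: 34.0
grasp_force: 61.6
```

Emit:
{"method": "send_rows", "body": {
  "targets": [
    {"gripper": 1, "x": 0, "y": 0, "z": -0.2, "ax": 0, "ay": 0, "az": 0},
    {"gripper": -1, "x": 0, "y": 0, "z": 0, "ax": 0, "ay": 0, "az": 0},
    {"gripper": -1, "x": 0, "y": 0, "z": 0, "ax": 0, "ay": 0, "az": 0},
    {"gripper": -1, "x": 0, "y": 0, "z": 0, "ax": 0, "ay": 0, "az": 0},
    {"gripper": -1, "x": 0, "y": 0, "z": 0, "ax": 0, "ay": 0, "az": 0}
  ]
}}

```text
clock: 14.33
position: [478.7, -193.0, 42.4]
ee_rot: [0.776, -0.631, 0.0, -0.0]
contact_force: [-0.3, 0.9, -0.1]
gripper_width: 80.1
grasp_force: 0.0
```

Emit:
{"method": "send_rows", "body": {
  "targets": [
    {"gripper": -1, "x": 0, "y": 0, "z": 0, "ax": 0, "ay": 0, "az": 0},
    {"gripper": -1, "x": 0, "y": 0, "z": -3.5, "ax": 0, "ay": 0, "az": 0},
    {"gripper": -1, "x": 0, "y": 0, "z": -4, "ax": 0, "ay": 0, "az": 0},
    {"gripper": -1, "x": 0, "y": 0, "z": -4, "ax": 0, "ay": 0, "az": 0},
    {"gripper": -1, "x": 0, "y": 0, "z": -3.5, "ax": 0, "ay": 0, "az": 0}
  ]
}}

```text
clock: 14.75
position: [478.5, -193.1, 194.8]
ee_rot: [0.776, -0.631, 0.001, -0.0]
contact_force: [0.9, -0.1, -0.8]
gripper_width: 85.4
grasp_force: 0.0
```

Emit:
{"method": "send_rows", "body": {
  "targets": [
    {"gripper": -1, "x": -3.5, "y": -1.1, "z": 0, "ax": 0, "ay": 0, "az": 0},
    {"gripper": -1, "x": -3.5, "y": -1.1, "z": 0, "ax": 0, "ay": 0, "az": 0},
    {"gripper": -1, "x": -3.5, "y": -1.1, "z": 0, "ax": 0, "ay": 0, "az": 0},
    {"gripper": -1, "x": -3.5, "y": -1.1, "z": 0, "ax": 0, "ay": 0, "az": 0}
  ]
}}

```text
clock: 15.08
position: [492.7, -45.6, 192.7]
ee_rot: [0.776, -0.631, 0.0, -0.0]
contact_force: [-0.3, -0.2, 1.3]
gripper_width: 85.3
grasp_force: 0.0
```

Emit:
{"method": "send_rows", "body": {
  "targets": [
    {"gripper": -1, "x": -3.5, "y": -1.1, "z": 0, "ax": 0, "ay": 0, "az": 0},
    {"gripper": -1, "x": -3.5, "y": -1.1, "z": 0, "ax": 0, "ay": 0, "az": 0},
    {"gripper": -1, "x": -3.5, "y": -1.1, "z": 0, "ax": 0, "ay": 0, "az": 0},
    {"gripper": -1, "x": -3.5, "y": -1.1, "z": 0, "ax": 0, "ay": 0, "az": 0}
  ]
}}

```text
clock: 15.42
position: [507.1, 101.0, 192.4]
ee_rot: [0.776, -0.631, 0.0, -0.0]
contact_force: [1.2, -0.2, -0.0]
gripper_width: 85.5
grasp_force: 0.0
```

Emit:
{"method": "send_rows", "body": {
  "targets": [
    {"gripper": -1, "x": -3.5, "y": -1.1, "z": 0, "ax": 0, "ay": 0, "az": 0},
    {"gripper": -1, "x": -3.5, "y": -1.1, "z": 0, "ax": 0, "ay": 0, "az": 0},
    {"gripper": -1, "x": -3.5, "y": -1.1, "z": 0, "ax": 0, "ay": 0, "az": 0},
    {"gripper": -1, "x": -3.5, "y": -1.1, "z": 0, "ax": 0, "ay": 0, "az": 0},
    {"gripper": -1, "x": -3, "y": -0.7, "z": 0, "ax": 0, "ay": 0, "az": 0}
  ]
}}

```text
clock: 15.83
position: [522.7, 278.5, 192.1]
ee_rot: [0.776, -0.63, 0.0, -0.0]
contact_force: [0.1, 0.3, 0.3]
gripper_width: 85.4
grasp_force: 0.0
```

Emit:
{"method": "send_rows", "body": {
  "targets": [
    {"gripper": -1, "x": 0, "y": 0, "z": 0, "ax": 0, "ay": 0, "az": 5.9},
    {"gripper": -1, "x": 0, "y": 0, "z": 0, "ax": 0, "ay": 0, "az": 5.9},
    {"gripper": -1, "x": 0, "y": 0, "z": 0, "ax": 0, "ay": 0, "az": 5.9},
    {"gripper": -1, "x": 0, "y": 0, "z": 0, "ax": 0, "ay": 0, "az": 5.9},
    {"gripper": -1, "x": 0, "y": 0, "z": 0, "ax": 0, "ay": 0, "az": 0}
  ]
}}

```text
clock: 16.25
position: [522.4, 276.1, 191.9]
ee_rot: [-0.63, 0.777, -0.0, -0.0]
contact_force: [-0.1, 0.6, -0.8]
gripper_width: 85.6
grasp_force: 0.0
```

```bash
python3 -c "
from h import *
delta(522.5,275.5,42)"
```

```text
pos [522.4 276.1 191.9] yaw -101.89999999999998 x 0.05 y -0.02 z 14.99 t 16.2
```

Emit:
{"method": "send_rows", "body": {
  "targets": [
    {"gripper": -1, "x": 0, "y": 0, "z": 2, "ax": 0, "ay": 0, "az": 0},
    {"gripper": -1, "x": 0, "y": 0, "z": 3.5, "ax": 0, "ay": 0, "az": 0},
    {"gripper": -1, "x": 0, "y": 0, "z": 3.5, "ax": 0, "ay": 0, "az": 0},
    {"gripper": -1, "x": 0, "y": 0, "z": 3, "ax": 0, "ay": 0, "az": 0},
    {"gripper": -1, "x": 0, "y": 0, "z": 2, "ax": 0, "ay": 0, "az": 0}
  ]
}}

```text
clock: 16.67
position: [521.1, 274.7, 49.1]
ee_rot: [-0.631, 0.775, 0.0, -0.002]
contact_force: [-0.5, -0.7, -0.4]
gripper_width: 85.5
grasp_force: 0.0
```

Emit:
{"method": "send_rows", "body": {
  "targets": [
    {"gripper": -1, "x": 0, "y": 0, "z": 1, "ax": 0, "ay": 0, "az": 0},
    {"gripper": -1, "x": 0, "y": 0, "z": 0, "ax": 0, "ay": 0, "az": 0},
    {"gripper": -1, "x": 0, "y": 0, "z": 0, "ax": 0, "ay": 0, "az": 0}
  ]
}}

```text
clock: 16.92
position: [523.1, 276.2, 42.7]
ee_rot: [-0.631, 0.776, -0.0, 0.0]
contact_force: [0.3, 0.6, 1.2]
gripper_width: 85.4
grasp_force: 0.0
```

Emit:
{"method": "send_rows", "body": {
  "targets": [
    {"gripper": 1, "x": 0, "y": 0, "z": 0, "ax": 0, "ay": 0, "az": 0},
    {"gripper": 1, "x": 0, "y": 0, "z": 0, "ax": 0, "ay": 0, "az": 0},
    {"gripper": 1, "x": 0, "y": 0, "z": 0, "ax": 0, "ay": 0, "az": 0},
    {"gripper": 1, "x": 0, "y": 0, "z": 0, "ax": 0, "ay": 0, "az": 0},
    {"gripper": 1, "x": 0, "y": 0, "z": 0, "ax": 0, "ay": 0, "az": 0}
  ]
}}

```text
clock: 17.33
position: [523.2, 276.6, 43.9]
ee_rot: [-0.631, 0.776, -0.0, 0.001]
contact_force: [-1.8, 0.1, 5.7]
gripper_width: 42.3
grasp_force: 60.4
```

Emit:
{"method": "send_rows", "body": {
  "targets": [
    {"gripper": 1, "x": 0, "y": 0, "z": 0, "ax": 0, "ay": 0, "az": 0}
  ]
}}

```text
clock: 17.42
position: [523.2, 276.6, 43.9]
ee_rot: [-0.631, 0.776, -0.0, 0.001]
contact_force: [-2.6, 0.6, 6.6]
gripper_width: 42.4
grasp_force: 60.5
```

Emit:
{"method": "send_rows", "body": {
  "targets": [
    {"gripper": 1, "x": 0, "y": 0, "z": -2, "ax": 0, "ay": 0, "az": 0},
    {"gripper": 1, "x": 0, "y": 0, "z": -3.5, "ax": 0, "ay": 0, "az": 0},
    {"gripper": 1, "x": 0, "y": 0, "z": -3.5, "ax": 0, "ay": 0, "az": 0},
    {"gripper": 1, "x": 0, "y": 0, "z": -3.5, "ax": 0, "ay": 0, "az": 0},
    {"gripper": 1, "x": 0, "y": 0, "z": -2, "ax": 0, "ay": 0, "az": 0}
  ]
}}

```text
clock: 17.83
position: [523.7, 276.7, 191.7]
ee_rot: [-0.631, 0.776, -0.0, 0.003]
contact_force: [0.8, 0.4, -0.8]
gripper_width: 42.4
grasp_force: 61.0
```

Emit:
{"method": "send_rows", "body": {
  "targets": [
    {"gripper": 1, "x": 1.6, "y": -0.2, "z": 0, "ax": 0, "ay": 0, "az": 0},
    {"gripper": 1, "x": 3.5, "y": -0.5, "z": 0, "ax": 0, "ay": 0, "az": 0},
    {"gripper": 1, "x": 3.5, "y": -0.5, "z": 0, "ax": 0, "ay": 0, "az": 0},
    {"gripper": 1, "x": 3.5, "y": -0.5, "z": 0, "ax": 0, "ay": 0, "az": 0},
    {"gripper": 1, "x": 3.5, "y": -0.5, "z": 0, "ax": 0, "ay": 0, "az": 0}
  ]
}}

```text
clock: 18.25
position: [510.6, 116.7, 186.2]
ee_rot: [-0.631, 0.776, 0.0, -0.001]
contact_force: [0.8, -0.2, -0.5]
gripper_width: 42.3
grasp_force: 60.9
```

Emit:
{"method": "send_rows", "body": {
  "targets": [
    {"gripper": 1, "x": 3.5, "y": -0.6, "z": 0, "ax": 0, "ay": 0, "az": 0},
    {"gripper": 1, "x": 3.5, "y": -0.6, "z": 0, "ax": 0, "ay": 0, "az": 0},
    {"gripper": 1, "x": 3.5, "y": -0.6, "z": 0, "ax": 0, "ay": 0, "az": 0},
    {"gripper": 1, "x": 3.5, "y": -0.6, "z": 0, "ax": 0, "ay": 0, "az": 0},
    {"gripper": 1, "x": 3.5, "y": -0.6, "z": 0, "ax": 0, "ay": 0, "az": 0}
  ]
}}

```text
clock: 18.67
position: [504.0, -60.7, 186.4]
ee_rot: [-0.63, 0.776, 0.001, -0.001]
contact_force: [0.6, 0.4, 0.1]
gripper_width: 42.8
grasp_force: 60.9
```

Emit:
{"method": "send_rows", "body": {
  "targets": [
    {"gripper": 1, "x": 3.5, "y": -0.6, "z": 0, "ax": 0, "ay": 0, "az": 0},
    {"gripper": 1, "x": 3.5, "y": -0.6, "z": 0, "ax": 0, "ay": 0, "az": 0},
    {"gripper": 1, "x": 3.5, "y": -0.6, "z": 0, "ax": 0, "ay": 0, "az": 0},
    {"gripper": 1, "x": 3.5, "y": -0.6, "z": 0, "ax": 0, "ay": 0, "az": 0},
    {"gripper": 1, "x": 3.5, "y": -0.6, "z": 0, "ax": 0, "ay": 0, "az": 0}
  ]
}}

```text
clock: 19.08
position: [497.6, -237.8, 186.2]
ee_rot: [-0.63, 0.776, 0.001, -0.0]
contact_force: [0.5, 0.5, -0.9]
gripper_width: 42.0
grasp_force: 60.9
```

Emit:
{"method": "send_rows", "body": {
  "targets": [
    {"gripper": 1, "x": 3.5, "y": -0.5, "z": 0, "ax": 0, "ay": 0, "az": 0},
    {"gripper": 1, "x": 0, "y": 0, "z": 0, "ax": 0, "ay": 0, "az": -5.9},
    {"gripper": 1, "x": 0, "y": 0, "z": 0, "ax": 0, "ay": 0, "az": -5.9},
    {"gripper": 1, "x": 0, "y": 0, "z": 0, "ax": 0, "ay": 0, "az": -5.9},
    {"gripper": 1, "x": 0, "y": 0, "z": 0, "ax": 0, "ay": 0, "az": -5.9}
  ]
}}

```text
clock: 19.5
position: [495.4, -271.7, 185.8]
ee_rot: [0.777, -0.629, -0.001, 0.0]
contact_force: [0.6, 0.4, -0.9]
gripper_width: 42.1
grasp_force: 61.0
```

Emit:
{"method": "send_rows", "body": {
  "targets": [
    {"gripper": 1, "x": 0, "y": 0, "z": 0, "ax": 0, "ay": 0, "az": 0},
    {"gripper": 1, "x": 0, "y": 0, "z": 0, "ax": 0, "ay": 0, "az": 0}
  ]
}}

```text
clock: 19.67
position: [495.9, -271.3, 186.4]
ee_rot: [0.775, -0.632, -0.001, 0.0]
contact_force: [-0.4, 0.7, -1.5]
gripper_width: 42.2
grasp_force: 61.0
```

```bash
python3 -c "
from h import *
delta(495.1,-270.7,40.7)
im,P=cloud('wrist'); cv2.imwrite('pics/w4.png',im[:,:,::-1])"
```

```text
pos [ 495.9 -271.3  186.4] yaw -78.39999999999998 x -0.08 y 0.07 z 14.57 t 19.7
```

View pics/w4.png

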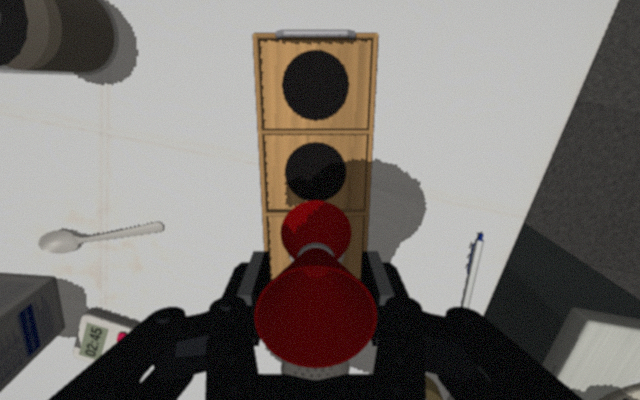

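The red jigger is upright in the grip, with its rim at (316,310). The pads of the last two bays are in line at (316,170) and (316,85).

Emit:
{"method": "send_rows", "body": {
  "targets": [
    {"gripper": 1, "x": 0, "y": 0.1, "z": 2, "ax": 0, "ay": 0, "az": 0},
    {"gripper": 1, "x": 0, "y": 0, "z": 3.5, "ax": 0, "ay": 0, "az": 0},
    {"gripper": 1, "x": 0, "y": 0, "z": 3.5, "ax": 0, "ay": 0, "az": 0},
    {"gripper": 1, "x": 0, "y": 0, "z": 3, "ax": 0, "ay": 0, "az": 0},
    {"gripper": 1, "x": 0, "y": 0, "z": 1.5, "ax": 0, "ay": 0, "az": 0}
  ]
}}

```text
clock: 20.13
position: [493.1, -270.6, 48.3]
ee_rot: [0.775, -0.632, -0.003, 0.001]
contact_force: [0.0, -0.0, -0.5]
gripper_width: 42.3
grasp_force: 60.9
```

Emit:
{"method": "send_rows", "body": {
  "targets": [
    {"gripper": 1, "x": 0, "y": 0.1, "z": 0.5, "ax": 0, "ay": 0, "az": 0},
    {"gripper": 1, "x": 0, "y": 0, "z": 0.2, "ax": 0, "ay": 0, "az": 0},
    {"gripper": 1, "x": 0, "y": 0, "z": 0.1, "ax": 0, "ay": 0, "az": 0},
    {"gripper": 1, "x": 0, "y": 0, "z": 0, "ax": 0, "ay": 0, "az": 0},
    {"gripper": 1, "x": 0, "y": 0, "z": 0, "ax": 0, "ay": 0, "az": 0}
  ]
}}

```text
clock: 20.55
position: [496.0, -272.0, 45.8]
ee_rot: [0.776, -0.631, 0.001, -0.001]
contact_force: [-0.4, -0.2, -1.0]
gripper_width: 42.6
grasp_force: 61.0
```

Emit:
{"method": "send_rows", "body": {
  "targets": [
    {"gripper": 1, "x": -0.1, "y": 0.1, "z": 0.2, "ax": 0, "ay": 0, "az": 0},
    {"gripper": 1, "x": 0, "y": 0, "z": 0.1, "ax": 0, "ay": 0, "az": 0},
    {"gripper": 1, "x": 0, "y": 0, "z": 0, "ax": 0, "ay": 0, "az": 0}
  ]
}}

```text
clock: 20.8
position: [493.7, -271.0, 41.6]
ee_rot: [0.776, -0.631, 0.0, -0.0]
contact_force: [-0.1, -1.2, -0.9]
gripper_width: 42.3
grasp_force: 61.0
```

Emit:
{"method": "send_rows", "body": {
  "targets": [
    {"gripper": 1, "x": 0, "y": 0, "z": 0.1, "ax": 0, "ay": 0, "az": 0},
    {"gripper": 1, "x": 0, "y": 0, "z": 0, "ax": 0, "ay": 0, "az": 0}
  ]
}}

```text
clock: 20.97
position: [493.9, -271.2, 40.9]
ee_rot: [0.776, -0.631, 0.0, 0.0]
contact_force: [-1.9, 0.7, 3.5]
gripper_width: 42.5
grasp_force: 61.2
```

Emit:
{"method": "send_rows", "body": {
  "targets": [
    {"gripper": -1, "x": 0, "y": 0, "z": 0, "ax": 0, "ay": 0, "az": 0},
    {"gripper": -1, "x": 0, "y": 0, "z": 0, "ax": 0, "ay": 0, "az": 0},
    {"gripper": -1, "x": 0, "y": 0, "z": 0, "ax": 0, "ay": 0, "az": 0},
    {"gripper": -1, "x": 0, "y": 0, "z": 0, "ax": 0, "ay": 0, "az": 0},
    {"gripper": -1, "x": 0, "y": 0, "z": 0, "ax": 0, "ay": 0, "az": 0}
  ]
}}

```text
clock: 21.38
position: [493.7, -271.0, 40.2]
ee_rot: [0.776, -0.631, -0.0, 0.0]
contact_force: [0.3, -0.2, 0.4]
gripper_width: 85.5
grasp_force: 0.0
```

Emit:
{"method": "send_rows", "body": {
  "targets": [
    {"gripper": -1, "x": 0, "y": 0, "z": -3.5, "ax": 0, "ay": 0, "az": 0},
    {"gripper": -1, "x": 0, "y": 0, "z": -4, "ax": 0, "ay": 0, "az": 0},
    {"gripper": -1, "x": 0, "y": 0, "z": -4, "ax": 0, "ay": 0, "az": 0},
    {"gripper": -1, "x": 0, "y": 0, "z": -3.5, "ax": 0, "ay": 0, "az": 0},
    {"gripper": -1, "x": -0.9, "y": 0, "z": 0, "ax": 0, "ay": 0, "az": 0}
  ]
}}

```text
clock: 21.8
position: [496.4, -264.7, 198.7]
ee_rot: [0.776, -0.631, 0.008, -0.002]
contact_force: [1.1, -0.4, 1.3]
gripper_width: 85.6
grasp_force: 0.0
```

Emit:
{"method": "send_rows", "body": {
  "targets": [
    {"gripper": -1, "x": -3.5, "y": -1, "z": 0, "ax": 0, "ay": 0, "az": 0},
    {"gripper": -1, "x": -3.5, "y": -1, "z": 0, "ax": 0, "ay": 0, "az": 0},
    {"gripper": -1, "x": -3.5, "y": -1, "z": 0, "ax": 0, "ay": 0, "az": 0},
    {"gripper": -1, "x": -3.5, "y": -1, "z": 0, "ax": 0, "ay": 0, "az": 0},
    {"gripper": -1, "x": -3.5, "y": -1, "z": 0, "ax": 0, "ay": 0, "az": 0}
  ]
}}

```text
clock: 22.22
position: [504.7, -79.0, 190.2]
ee_rot: [0.776, -0.631, 0.0, -0.0]
contact_force: [0.4, -0.1, -0.2]
gripper_width: 85.5
grasp_force: 0.0
```

Emit:
{"method": "send_rows", "body": {
  "targets": [
    {"gripper": -1, "x": -3.5, "y": -1, "z": 0, "ax": 0, "ay": 0, "az": 0},
    {"gripper": -1, "x": -3.5, "y": -1, "z": 0, "ax": 0, "ay": 0, "az": 0},
    {"gripper": -1, "x": -3.5, "y": -1, "z": 0, "ax": 0, "ay": 0, "az": 0},
    {"gripper": -1, "x": -3.5, "y": -1, "z": 0, "ax": 0, "ay": 0, "az": 0},
    {"gripper": -1, "x": -3.5, "y": -1, "z": 0, "ax": 0, "ay": 0, "az": 0}
  ]
}}

```text
clock: 22.63
position: [517.9, 102.7, 190.2]
ee_rot: [0.776, -0.631, -0.0, -0.0]
contact_force: [-0.1, 0.8, 0.2]
gripper_width: 85.3
grasp_force: 0.0
```

Emit:
{"method": "send_rows", "body": {
  "targets": [
    {"gripper": -1, "x": -3.5, "y": -1, "z": 0, "ax": 0, "ay": 0, "az": 0},
    {"gripper": -1, "x": -3.5, "y": -1, "z": 0, "ax": 0, "ay": 0, "az": 0},
    {"gripper": -1, "x": -3.5, "y": -1, "z": 0, "ax": 0, "ay": 0, "az": 0},
    {"gripper": -1, "x": -3.5, "y": -1, "z": 0, "ax": 0, "ay": 0, "az": 0},
    {"gripper": -1, "x": -3.5, "y": -1.2, "z": 0, "ax": 0, "ay": 0, "az": 0}
  ]
}}

```text
clock: 23.05
position: [532.9, 284.5, 190.0]
ee_rot: [0.776, -0.631, -0.0, 0.0]
contact_force: [0.3, -1.3, 0.9]
gripper_width: 85.1
grasp_force: 0.0
```

Emit:
{"method": "send_rows", "body": {
  "targets": [
    {"gripper": -1, "x": -3.5, "y": -1.1, "z": 0, "ax": 0, "ay": 0, "az": 0},
    {"gripper": -1, "x": -3.5, "y": -1.1, "z": 0, "ax": 0, "ay": 0, "az": 0},
    {"gripper": -1, "x": 0, "y": 0, "z": 0, "ax": 0, "ay": 0, "az": 5.9},
    {"gripper": -1, "x": 0, "y": 0, "z": 0, "ax": 0, "ay": 0, "az": 5.9},
    {"gripper": -1, "x": 0, "y": 0, "z": 0, "ax": 0, "ay": 0, "az": 5.9}
  ]
}}

```text
clock: 23.47
position: [540.2, 356.7, 189.1]
ee_rot: [-0.668, 0.744, 0.0, -0.001]
contact_force: [-1.0, -0.1, 0.0]
gripper_width: 85.9
grasp_force: 0.0
```

Emit:
{"method": "send_rows", "body": {
  "targets": [
    {"gripper": -1, "x": 0, "y": 0, "z": 0, "ax": 0, "ay": 0, "az": 5.9},
    {"gripper": -1, "x": 0, "y": 0, "z": 0, "ax": 0, "ay": 0, "az": 0},
    {"gripper": -1, "x": 0, "y": 0, "z": 0, "ax": 0, "ay": 0, "az": 0}
  ]
}}

```text
clock: 23.72
position: [540.6, 355.8, 189.9]
ee_rot: [-0.632, 0.775, 0.0, -0.0]
contact_force: [0.4, 0.3, 0.5]
gripper_width: 85.3
grasp_force: 0.0
```

```bash
python3 -c "
from h import *
delta(540.5,355.5,42)
im,P=cloud('wrist'); cv2.imwrite('pics/w5.png',im[:,:,::-1])
r=arm.boxes_of('wrist','jigger_steel'); print(r[:1])
x,y,w,h=map(int,r[0]['rect']); q=P[y:y+h,x:x+w].reshape(-1,3); q=q[(q[:,2]>72)&(q[:,2]<92)]; print(len(q),q.mean(0),cv2.minEnclosingCircle(q[:,:2].astype(np.float32)))"
```

```text
pos [540.6 355.8 189.9] yaw -101.69999999999999 x 0.03 y 0.00 z 14.79 t 23.7
[{'rect': [289.2, 151.7, 56.7, 73.9], 'score': 0.58}]
1052 [541.15053571 361.86878374  78.48455232] ((540.7652587890625, 356.97265625), 22.27457618713379)
```

View pics/w5.png

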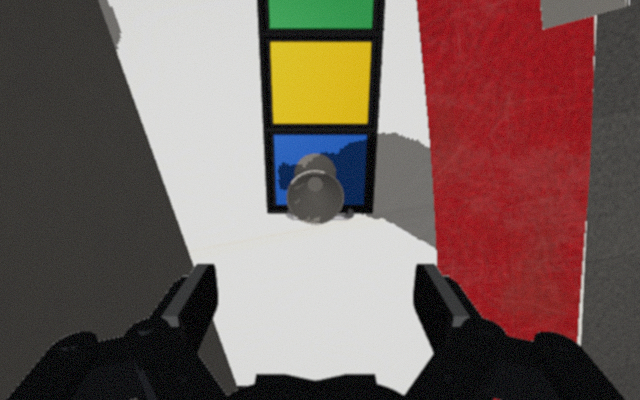

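The steel jigger's rim is at (315,197), centred between the open fingers at columns 200 and 430. I descend and grip.

Emit:
{"method": "send_rows", "body": {
  "targets": [
    {"gripper": -1, "x": 0, "y": 0, "z": 2, "ax": 0, "ay": 0, "az": 0},
    {"gripper": -1, "x": 0, "y": 0, "z": 3.5, "ax": 0, "ay": 0, "az": 0},
    {"gripper": -1, "x": 0, "y": 0, "z": 3.5, "ax": 0, "ay": 0, "az": 0},
    {"gripper": -1, "x": 0, "y": 0, "z": 3, "ax": 0, "ay": 0, "az": 0},
    {"gripper": -1, "x": 0, "y": 0, "z": 2, "ax": 0, "ay": 0, "az": 0}
  ]
}}

```text
clock: 24.23
position: [539.4, 354.4, 46.9]
ee_rot: [-0.631, 0.776, 0.0, -0.002]
contact_force: [-0.6, -0.5, -0.1]
gripper_width: 85.4
grasp_force: 0.0
```

Emit:
{"method": "send_rows", "body": {
  "targets": [
    {"gripper": -1, "x": 0, "y": 0, "z": 0.8, "ax": 0, "ay": 0, "az": 0},
    {"gripper": -1, "x": 0, "y": 0, "z": 0, "ax": 0, "ay": 0, "az": 0},
    {"gripper": -1, "x": 0, "y": 0, "z": 0, "ax": 0, "ay": 0, "az": 0}
  ]
}}

```text
clock: 24.48
position: [541.4, 356.2, 43.1]
ee_rot: [-0.631, 0.776, -0.0, 0.001]
contact_force: [0.3, 0.6, 0.6]
gripper_width: 85.3
grasp_force: 0.0
```

Emit:
{"method": "send_rows", "body": {
  "targets": [
    {"gripper": 1, "x": 0, "y": 0, "z": 0, "ax": 0, "ay": 0, "az": 0},
    {"gripper": 1, "x": 0, "y": 0, "z": 0, "ax": 0, "ay": 0, "az": 0},
    {"gripper": 1, "x": 0, "y": 0, "z": 0, "ax": 0, "ay": 0, "az": 0},
    {"gripper": 1, "x": 0, "y": 0, "z": 0, "ax": 0, "ay": 0, "az": 0},
    {"gripper": 1, "x": 0, "y": 0, "z": 0, "ax": 0, "ay": 0, "az": 0}
  ]
}}

```text
clock: 24.9
position: [541.4, 356.4, 44.0]
ee_rot: [-0.631, 0.776, 0.0, 0.001]
contact_force: [-1.1, 0.4, 5.9]
gripper_width: 42.2
grasp_force: 60.7
```

Emit:
{"method": "send_rows", "body": {
  "targets": [
    {"gripper": 1, "x": 0, "y": 0, "z": 0, "ax": 0, "ay": 0, "az": 0}
  ]
}}

```text
clock: 24.98
position: [541.4, 356.4, 44.0]
ee_rot: [-0.631, 0.776, -0.0, 0.001]
contact_force: [-0.8, -0.1, 6.0]
gripper_width: 42.2
grasp_force: 60.8
```

Emit:
{"method": "send_rows", "body": {
  "targets": [
    {"gripper": 1, "x": 0, "y": 0, "z": -2, "ax": 0, "ay": 0, "az": 0},
    {"gripper": 1, "x": 0, "y": 0, "z": -3.5, "ax": 0, "ay": 0, "az": 0},
    {"gripper": 1, "x": 0, "y": 0, "z": -3.5, "ax": 0, "ay": 0, "az": 0},
    {"gripper": 1, "x": 0, "y": 0, "z": -3.5, "ax": 0, "ay": 0, "az": 0},
    {"gripper": 1, "x": 0, "y": 0, "z": -2, "ax": 0, "ay": 0, "az": 0}
  ]
}}

```text
clock: 25.4
position: [541.8, 356.5, 191.6]
ee_rot: [-0.631, 0.776, -0.0, 0.003]
contact_force: [0.3, 0.6, -0.9]
gripper_width: 42.3
grasp_force: 61.1
```

Emit:
{"method": "send_rows", "body": {
  "targets": [
    {"gripper": 1, "x": 3.2, "y": -0.5, "z": 0, "ax": 0, "ay": 0, "az": 0},
    {"gripper": 1, "x": 3.5, "y": -0.6, "z": 0, "ax": 0, "ay": 0, "az": 0},
    {"gripper": 1, "x": 3.5, "y": -0.6, "z": 0, "ax": 0, "ay": 0, "az": 0},
    {"gripper": 1, "x": 3.5, "y": -0.6, "z": 0, "ax": 0, "ay": 0, "az": 0},
    {"gripper": 1, "x": 3.5, "y": -0.6, "z": 0, "ax": 0, "ay": 0, "az": 0}
  ]
}}

```text
clock: 25.82
position: [533.0, 179.8, 186.8]
ee_rot: [-0.631, 0.776, 0.0, -0.0]
contact_force: [0.4, -0.7, -1.0]
gripper_width: 42.5
grasp_force: 61.1
```

Emit:
{"method": "send_rows", "body": {
  "targets": [
    {"gripper": 1, "x": 3.5, "y": -0.6, "z": 0, "ax": 0, "ay": 0, "az": 0},
    {"gripper": 1, "x": 3.5, "y": -0.6, "z": 0, "ax": 0, "ay": 0, "az": 0},
    {"gripper": 1, "x": 3.5, "y": -0.6, "z": 0, "ax": 0, "ay": 0, "az": 0},
    {"gripper": 1, "x": 3.5, "y": -0.6, "z": 0, "ax": 0, "ay": 0, "az": 0},
    {"gripper": 1, "x": 3.5, "y": -0.6, "z": 0, "ax": 0, "ay": 0, "az": 0}
  ]
}}

```text
clock: 26.23
position: [526.5, 2.4, 187.0]
ee_rot: [-0.631, 0.776, 0.0, -0.0]
contact_force: [1.5, 0.6, -1.0]
gripper_width: 42.3
grasp_force: 61.1
```

Emit:
{"method": "send_rows", "body": {
  "targets": [
    {"gripper": 1, "x": 3.5, "y": -0.6, "z": 0, "ax": 0, "ay": 0, "az": 0},
    {"gripper": 1, "x": 3.5, "y": -0.6, "z": 0, "ax": 0, "ay": 0, "az": 0},
    {"gripper": 1, "x": 3.5, "y": -0.6, "z": 0, "ax": 0, "ay": 0, "az": 0},
    {"gripper": 1, "x": 3.5, "y": -0.6, "z": 0, "ax": 0, "ay": 0, "az": 0},
    {"gripper": 1, "x": 3.5, "y": -0.6, "z": 0, "ax": 0, "ay": 0, "az": 0}
  ]
}}

```text
clock: 26.65
position: [520.1, -174.9, 187.0]
ee_rot: [-0.631, 0.776, 0.0, -0.0]
contact_force: [0.7, 0.3, -1.9]
gripper_width: 42.3
grasp_force: 61.1
```

Emit:
{"method": "send_rows", "body": {
  "targets": [
    {"gripper": 1, "x": 3.5, "y": -0.5, "z": 0, "ax": 0, "ay": 0, "az": 0},
    {"gripper": 1, "x": 3.5, "y": -0.5, "z": 0, "ax": 0, "ay": 0, "az": 0},
    {"gripper": 1, "x": 3.5, "y": -0.5, "z": 0, "ax": 0, "ay": 0, "az": 0},
    {"gripper": 1, "x": 3.5, "y": -0.5, "z": 0, "ax": 0, "ay": 0, "az": 0},
    {"gripper": 1, "x": 3.5, "y": -0.5, "z": 0, "ax": 0, "ay": 0, "az": 0}
  ]
}}

```text
clock: 27.07
position: [508.7, -351.2, 186.7]
ee_rot: [-0.63, 0.776, 0.001, -0.0]
contact_force: [1.8, 0.4, -0.9]
gripper_width: 42.4
grasp_force: 61.1
```

Emit:
{"method": "send_rows", "body": {
  "targets": [
    {"gripper": 1, "x": 0, "y": 0, "z": 0, "ax": 0, "ay": 0, "az": -5.9},
    {"gripper": 1, "x": 0, "y": 0, "z": 0, "ax": 0, "ay": 0, "az": -5.9},
    {"gripper": 1, "x": 0, "y": 0, "z": 0, "ax": 0, "ay": 0, "az": -5.9},
    {"gripper": 1, "x": 0, "y": 0, "z": 0, "ax": 0, "ay": 0, "az": -5.9},
    {"gripper": 1, "x": 0, "y": 0, "z": 0, "ax": 0, "ay": 0, "az": 0}
  ]
}}

```text
clock: 27.48
position: [509.0, -349.7, 186.6]
ee_rot: [0.776, -0.63, -0.001, -0.0]
contact_force: [0.1, -0.0, -1.5]
gripper_width: 42.3
grasp_force: 61.1
```

Emit:
{"method": "send_rows", "body": {
  "targets": [
    {"gripper": 1, "x": 0, "y": 0, "z": 0, "ax": 0, "ay": 0, "az": 0}
  ]
}}

```text
clock: 27.57
position: [509.2, -349.6, 186.8]
ee_rot: [0.775, -0.632, -0.001, 0.0]
contact_force: [-0.3, 0.4, -1.1]
gripper_width: 42.0
grasp_force: 61.1
```

```bash
python3 -c "
from h import *
delta(511.4,-349,40.8,off=-0.5)
im,P=cloud('wrist'); cv2.imwrite('pics/w6.png',im[:,:,::-1])"
```

```text
pos [ 509.2 -349.6  186.8] yaw -78.39999999999998 x 0.04 y -0.23 z 14.60 t 27.6
```

View pics/w6.png

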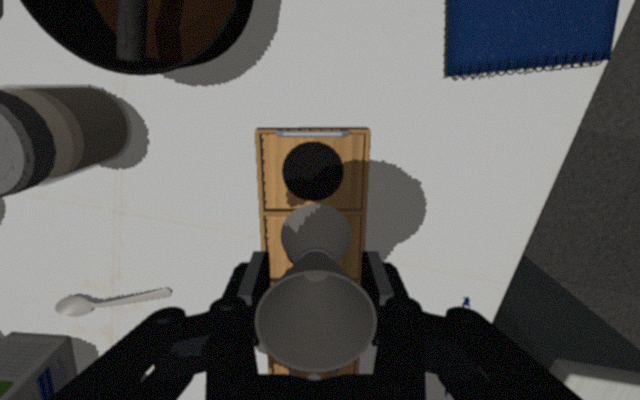

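The steel jigger is upright in the grip, rim at (316,320). The last pad at (313,170) is free and the nearby pot is clear, so I lower it.

Emit:
{"method": "send_rows", "body": {
  "targets": [
    {"gripper": 1, "x": 0, "y": -0.2, "z": 2, "ax": 0, "ay": 0, "az": 0},
    {"gripper": 1, "x": 0, "y": 0, "z": 3.5, "ax": 0, "ay": 0, "az": 0},
    {"gripper": 1, "x": 0, "y": 0, "z": 3.5, "ax": 0, "ay": 0, "az": 0},
    {"gripper": 1, "x": 0, "y": 0, "z": 3, "ax": 0, "ay": 0, "az": 0},
    {"gripper": 1, "x": 0, "y": 0, "z": 1.5, "ax": 0, "ay": 0, "az": 0}
  ]
}}

```text
clock: 28.03
position: [509.1, -348.0, 48.0]
ee_rot: [0.775, -0.632, -0.003, 0.001]
contact_force: [-0.7, 0.2, -2.0]
gripper_width: 42.1
grasp_force: 61.1
```

Emit:
{"method": "send_rows", "body": {
  "targets": [
    {"gripper": 1, "x": 0, "y": 0, "z": 0.4, "ax": 0, "ay": 0, "az": 0},
    {"gripper": 1, "x": 0, "y": 0, "z": 0.1, "ax": 0, "ay": 0, "az": 0},
    {"gripper": 1, "x": 0, "y": 0, "z": 0.1, "ax": 0, "ay": 0, "az": 0},
    {"gripper": 1, "x": 0, "y": 0, "z": 0.1, "ax": 0, "ay": 0, "az": 0},
    {"gripper": 1, "x": 0, "y": 0, "z": 0, "ax": 0, "ay": 0, "az": 0}
  ]
}}

```text
clock: 28.45
position: [512.4, -349.7, 46.9]
ee_rot: [0.776, -0.631, 0.001, -0.0]
contact_force: [0.5, 0.2, -1.9]
gripper_width: 42.5
grasp_force: 61.1
```

Emit:
{"method": "send_rows", "body": {
  "targets": [
    {"gripper": 1, "x": 0, "y": 0, "z": 0.1, "ax": 0, "ay": 0, "az": 0},
    {"gripper": 1, "x": 0, "y": 0, "z": 0, "ax": 0, "ay": 0, "az": 0}
  ]
}}

```text
clock: 28.62
position: [511.9, -349.5, 45.1]
ee_rot: [0.776, -0.631, 0.001, -0.0]
contact_force: [-0.5, -0.5, -2.1]
gripper_width: 42.1
grasp_force: 61.1
```

Emit:
{"method": "send_rows", "body": {
  "targets": [
    {"gripper": 1, "x": 0, "y": 0, "z": 0.2, "ax": 0, "ay": 0, "az": 0},
    {"gripper": 1, "x": 0, "y": 0, "z": 0, "ax": 0, "ay": 0, "az": 0}
  ]
}}

```text
clock: 28.78
position: [511.4, -349.3, 42.3]
ee_rot: [0.776, -0.631, -0.0, -0.0]
contact_force: [-0.4, -0.5, -2.4]
gripper_width: 42.4
grasp_force: 61.1
```

Emit:
{"method": "send_rows", "body": {
  "targets": [
    {"gripper": 1, "x": 0, "y": 0, "z": 0.1, "ax": 0, "ay": 0, "az": 0},
    {"gripper": 1, "x": 0, "y": 0, "z": 0, "ax": 0, "ay": 0, "az": 0}
  ]
}}

```text
clock: 28.95
position: [511.4, -349.3, 41.1]
ee_rot: [0.776, -0.631, -0.0, 0.0]
contact_force: [0.6, 0.1, -1.2]
gripper_width: 42.2
grasp_force: 61.1
```

Right at the floor; release, lift, and back off so I can check.

Emit:
{"method": "send_rows", "body": {
  "targets": [
    {"gripper": 1, "x": 0, "y": 0, "z": 0.1, "ax": 0, "ay": 0, "az": 0},
    {"gripper": 1, "x": 0, "y": 0, "z": 0, "ax": 0, "ay": 0, "az": 0},
    {"gripper": -1, "x": 0, "y": 0, "z": 0, "ax": 0, "ay": 0, "az": 0},
    {"gripper": -1, "x": 0, "y": 0, "z": 0, "ax": 0, "ay": 0, "az": 0},
    {"gripper": -1, "x": 0, "y": 0, "z": 0, "ax": 0, "ay": 0, "az": 0}
  ]
}}

```text
clock: 29.37
position: [511.7, -349.4, 40.3]
ee_rot: [0.776, -0.631, 0.0, -0.0]
contact_force: [0.6, 0.4, 0.1]
gripper_width: 76.5
grasp_force: 0.0
```

Emit:
{"method": "send_rows", "body": {
  "targets": [
    {"gripper": -1, "x": 0, "y": 0, "z": 0, "ax": 0, "ay": 0, "az": 0},
    {"gripper": -1, "x": 0, "y": 0, "z": 0, "ax": 0, "ay": 0, "az": 0},
    {"gripper": -1, "x": 0, "y": 0, "z": -3, "ax": 0, "ay": 0, "az": 0},
    {"gripper": -1, "x": 0, "y": 0, "z": -3.5, "ax": 0, "ay": 0, "az": 0},
    {"gripper": -1, "x": 0, "y": 0, "z": -4, "ax": 0, "ay": 0, "az": 0}
  ]
}}

```text
clock: 29.78
position: [510.3, -348.8, 144.6]
ee_rot: [0.776, -0.631, -0.002, 0.001]
contact_force: [1.5, -0.4, -0.6]
gripper_width: 85.5
grasp_force: 0.0
```

Emit:
{"method": "send_rows", "body": {
  "targets": [
    {"gripper": -1, "x": 0, "y": 0, "z": -4, "ax": 0, "ay": 0, "az": 0},
    {"gripper": -1, "x": 0, "y": 0, "z": -4, "ax": 0, "ay": 0, "az": 0},
    {"gripper": -1, "x": -3.5, "y": 0, "z": 0, "ax": 0, "ay": 0, "az": 0},
    {"gripper": -1, "x": -3.5, "y": 0, "z": 0, "ax": 0, "ay": 0, "az": 0},
    {"gripper": -1, "x": -3.5, "y": 0, "z": 0, "ax": 0, "ay": 0, "az": 0}
  ]
}}

```text
clock: 30.2
position: [489.8, -245.8, 225.9]
ee_rot: [0.775, -0.631, 0.001, -0.001]
contact_force: [1.7, 0.4, 0.4]
gripper_width: 85.5
grasp_force: 0.0
```

Emit:
{"method": "send_rows", "body": {
  "targets": [
    {"gripper": -1, "x": -3.5, "y": 0, "z": 0, "ax": 0, "ay": 0, "az": 0},
    {"gripper": -1, "x": 0, "y": 0, "z": 0, "ax": 0, "ay": 0, "az": 0},
    {"gripper": -1, "x": 0, "y": 0, "z": 0, "ax": 0, "ay": 0, "az": 0}
  ]
}}

```text
clock: 30.45
position: [482.8, -210.9, 226.0]
ee_rot: [0.777, -0.63, 0.0, -0.0]
contact_force: [1.2, 0.0, -0.3]
gripper_width: 85.4
grasp_force: 0.0
```

```bash
python3 -c "
from h import *
im,P=cloud('wrist'); cv2.imwrite('pics/w7.png',im[:,:,::-1])
c=np.array([487,-231.5]); Y=np.array([-.203,.979]); X=np.array([.979,.203])
for t,lo,hi in(('cocoa_shaker',66,112),('tamper',75,110),('jigger_red',70,95),('jigger_steel',70,95)):
    r=arm.boxes_of('wrist',t)
    if not r: print(t,'none'); continue
    x,y,w,h=[max(0,int(v)) for v in r[0]['rect']]; q=P[y:y+h,x:x+w].reshape(-1,3); q=q[(q[:,2]>lo)&(q[:,2]<hi)]
    if len(q): o,R=cv2.minEnclosingCircle(q[:,:2].astype(np.float32)); d=np.array(o)-c; print(t,r[0]['rect'],round(r[0]['score'],2),np.round(o,1),round(R,1),'rack xy',(d@X).round(1),(d@Y).round(1))
"
```

```text
cocoa_shaker [282.3, 226.3, 67.2, 85.3] 0.85 [ 463.7 -115.2] 30.9 rack xy 0.8 118.6
tamper [288.8, 152.4, 54.9, 72.9] 0.79 [ 478.5 -193.8] 18.1 rack xy -0.7 38.7
jigger_red [292.3, 79.1, 53.3, 56.2] 0.71 [ 493.4 -272.5] 22.1 rack xy -2.1 -41.5
jigger_steel [289.8, 0.3, 54.1, 43.8] 0.58 [ 510.5 -343.7] 20.6 rack xy 0.2 -114.6
```

View pics/w7.png

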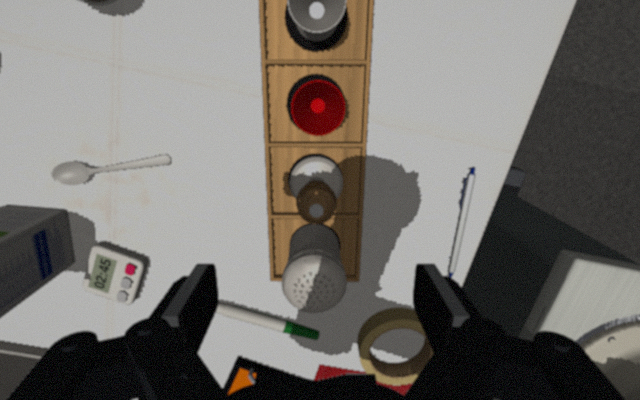

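All four tools stand upright on their pads: steel at (317,12) rightmost, then red (318,105), tamper (317,195) and shaker (315,280). The gripper is open and clear of everything.

```bash
python3 -c "
from bench import arm
print(arm.job_done())"
```

```text
the job is handed in; nothing more can be done
None
```

The job is handed in: all four tools stand upright on their pads in the wooden rack, in reverse order (from the robot's left: shaker, tamper, red jigger, steel jigger). Shaker, tamper and red jigger measured within about 2 mm of centre; the steel jigger was partly out of the last picture, so I placed it by the arm's own position.

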